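# Switch off the running stirrer and take its bottle off

### The job

One of the two magnetic stirrers is still running: its speed knob is turned up, while the other one's pointer is at the green off dot. Turn the running one's knob fully back to off, and only then lift the bottle off that stirrer and stand it upright in the white spill tray, flat on its floor beside the small bottle. It is glass, so grip it lightly and set it down softly; leave the other stirrer, its bottle and everything else alone.

Things in the scene. Friction and masses are not known exactly. Their poses are not given: they have to be found in the camera images.
- stirrer_a: magnetic stirrer, fixed; white case 150 wide (y) x 205 long (x = -120 to 85), deck 82 high, steel plate 120 across with its top 94 high. Origin at bench height, mid-width; -x is the front: a dark panel falling at 36 deg from height 82 (x = -54) to 34 (x = -120), speed knob in its middle (x = -87, height 58). The two look alike, in any two of three places; one is running
- stirrer_b: magnetic stirrer, fixed; white case 150 wide (y) x 205 long (x = -120 to 85), deck 82 high, steel plate 120 across with its top 94 high. Origin at bench height, mid-width; -x is the front: a dark panel falling at 36 deg from height 82 (x = -54) to 34 (x = -120), speed knob in its middle (x = -87, height 58). The two look alike, in any two of three places; one is running
- stirrer_a_plate (a point): centre of the top of the steel plate of stirrer_a, 94 above the bench, 12 behind (+x of) the stirrer's origin; a bottle stands within about 10 of it
- stirrer_b_plate (a point): the same point on stirrer_b
- knob_a_grip (a point): point on the axis of stirrer_a's speed knob, 16 off the panel. Round black knob, diameter 48, rim from 2 to 25 off the panel, free all round. Its z points straight out of the panel (up and to the stirrer's front, 36 deg from vertical), its x along the white pointer line
- knob_b_grip (a point): point on the axis of stirrer_b's speed knob, 16 off the panel. Round black knob, diameter 48, rim from 2 to 25 off the panel, free all round. Its z points straight out of the panel (up and to the stirrer's front, 36 deg from vertical), its x along the white pointer line
- knob_a_pointer (a point): outer end of the white pointer line on the face of stirrer_a's knob, 24 from the axis, 25 off the panel
- knob_b_pointer (a point): outer end of the white pointer line on the face of stirrer_b's knob, 24 from the axis, 25 off the panel
- knob_a (a joint): angle (rad) of stirrer_a's knob: 0 = off, at its end stop, pointer at the green dot (45 deg left of straight up the panel). Grows clockwise seen facing the panel; a running stirrer is at 0.8 to 1.35 (pointer about straight up or a little right). Anticlockwise to the stop switches off. Friction 0.035 N m; it stays where it is left
- knob_b (a joint): angle (rad) of stirrer_b's knob: 0 = off, at its end stop, pointer at the green dot (45 deg left of straight up the panel). Grows clockwise seen facing the panel; a running stirrer is at 0.8 to 1.35 (pointer about straight up or a little right). Anticlockwise to the stop switches off. Friction 0.035 N m; it stays where it is left
- bottle_blue: amber glass bottle, blue screw cap; body 70 across to height 86, then shoulder and neck (42 across), cap 54 across from height 113 to the top at 143; 0.3 to 0.6 kg. Origin: centre of the underside, z up. Starts upright on one stirrer's plate. Fragile: at most 20 N a finger on cap or body, 60 N against what it stands on; not to be dropped, even by 10 mm
- bottle_red: amber glass bottle, red screw cap; body 70 across to height 86, then shoulder and neck (42 across), cap 54 across from height 113 to the top at 143; 0.3 to 0.6 kg. Origin: centre of the underside, z up. Starts upright on one stirrer's plate. Fragile: at most 20 N a finger on cap or body, 60 N against what it stands on; not to be dropped, even by 10 mm
- tray: white open plastic spill tray fixed to the bench, 200 (x) x 240 (y), rim 22 high, walls and floor 4 thick; origin at the centre of its underside. The front half (its -x side) is free
- small_bottle: small amber bottle with an orange cap standing in the tray's far half (about 50 to its +x side, anywhere along y), diameter 56, height 105, origin at the centre of its underside; leave it alone
- powder_jar: white jar with a gold lid on the bench at the left or right end of the row, diameter 74, height 120, origin under its centre; leave it alone
- beaker: empty glass beaker on the bench at the left or right end of the row, diameter 72, height 95, origin under its centre; leave it alone
Things that resemble listed ones, but are neither listed nor needed, are in the scene too. Leave any purple or turquoise look-alike of the bottle_blue alone.

How it is judged:
By the outcome, as a careful person would: the job done as asked, in the order asked, and still so for the second after the job is handed in, with the robot touching nothing.
It also fails if it takes over 69 s, if anything falls off the work surface, if the arm or the gripper's body presses on something with over 40 N, if the wrist force passes 120 N, or if a joint passes its speed limit or range.

### The arm

A 7-joint arm with a two-finger parallel gripper is mounted at the origin on the work surface. World frame = base frame: x ahead of the robot, y to its left, z up, the work surface at z = 0. Lengths are in m, angles in degrees, forces in N, time in s.
With the tool pointing down it reaches from about 0.425 to 1.025 m from the base axis. Payload 9.4 kg.
Tool frame: the origin (TCP) lies on the centre line of the jaws, within the pads' length; the fingertips stand 22 mm ahead of it and the grasp point (between the pads) lies 3 mm ahead of it (arm.tips_ahead is the z of the fingertips in the tool frame, in m); z points along the fingers, y is the line along which they close (so a half turn about z gives the same grasp; the last joint's range is limited). The gripper opens to 93 mm and grips with 3 to 60 N. Pads are 15 mm wide; open, the fingers measure 128 mm over their backs; the gripper's body (75 mm by 188 mm) begins 65 mm behind the grasp point.
Start: joints at [-67.477, 34.337, -0.143, 91.639, 0.103, 54.024, -4.572], TCP at [0.328, 0.646, 0.215] pointing down, gripper open.
Joint ranges: [-147.43, 147.43], [-19.82, 112.94], [-74.19, 73.91], [6.32, 146.72], [-59.91, 239.91], [6.04, 106.73], [-150.56, 150.56]. Speed limits (degrees/s): [127.2, 127.2, 172.46, 172.46, 180, 180, 180].

### API

Orientations are given as [roll, pitch, yaw] about the fixed x, y, z axes, in that order (R = Rz(yaw) Ry(pitch) Rx(roll)).
In Python, from cell import arm gives the robot as it stands.
- The arm moves only by the tool arm_command, never from a script. Its argument "steps" is text: rows parted by semicolons, each of 7 numbers parted by spaces: the turn, a rotation vector about the tool's x, y, z normalised to -1 to 1, where 1 is 180 degrees, then the shift along the tool's x, y, z normalised to -1 to 1, where 1 is 250 mm, then the opening, from -1 (shut) to 1 (fully open). A call has 1 to 20 rows; each row is the pose to reach, as a shift and turn from the pose commanded when the call began, along the tool's axes at that moment, turning the shorter way round; what a row does not reach only later rows make up. A row lasts 1/8 s, in which the tool goes at most 62.5 mm and 10.7 degrees, less where a joint would pass 70% of its speed; a pose out of reach is approached as far as the arm can. A call with a number of a shift or a turn outside -1 to 1 is refused whole. A call with a gripper value outside its range is refused whole. The fingers move at their own pace and stop on an object; "squeeze" is the grip in N (left out, the last holds). Time passes only in rows, so rows that repeat a pose let the fingers close. It gives the time, the measured TCP pose, the force, the opening and the grip force at its end, in the units of the state.
- arm.state(): the state, without advancing time (a new reading comes with each control period).
- arm.grab_frame(name): name is "scene" or "top" or "wrist"; returns a dict with "pixels" (420x560x3 uint8, red, green, blue), "range_z" (420x560 float32, m along the optical axis (not along the pixel's ray), 0 where there is no reading), "K" (3x3 intrinsics, pixels), "extrinsics" (4x4, takes a point from world to camera coordinates); the wrist camera has in their place "tool_from_camera" (4x4, takes a point from camera to tool coordinates, whose origin is the TCP and whose axes are the flange's). Camera axes: x right, y down, z forward; pixel columns grow to the right and rows downward; lengths in m; the calibration is good to about 2 mm. A picture is of the moment at which its call begins: read the wrist's pose just before it.
- arm.sign_off(): hands the job in; it is judged then, once.
The state is a dict: "t": time; "q": joint angles; "qd": joint speeds; "tau": joint torques, N m; "tool_pos": TCP position; "tool_rot": TCP orientation; "contact_force": force on the tool from outside, world axes, zero at the start; "wrist_torque": the same for the moment, N m; "finger_gap": opening from 0.0 (shut) to 1.0 (fully open); "finger_force": force on a finger pad.
Only numpy, scipy, OpenCV 4.12 (cv2) and the standard library are available. Lean on these libraries where they do the work, as an engineer would, in place of code of your own. Each camera call takes 0.05 s, during which the arm holds its last target. There are 200 camera calls.

## Working session

There is one attempt and no reset: what is moved stays moved. The work goes in short steps, Python scripts to look and compute and a tool call to move; the robot and the scene stay as the last step left them, time stands still between calls to the robot, and variables do not carry over. Pictures are saved under pics/ and viewed, at most 10 in all, crops included, and the job is handed in when it is done.

Besides the shell and the picture viewer there is one more tool, called after "Emit:" as name(argument=value, ...) on one line, values as JSON. arm_command: Moves the arm, as the interface text tells. Its arguments: {"type":"object","properties":{"steps":{"type":"string"},"squeeze":{"type":"number"}},"required":["steps"]}

```bash
mkdir -p pics; ls
python3 - <<'E'
from cell import arm
import cv2,numpy as np
print(arm.state())
for n in ("scene","top"):
    f=arm.grab_frame(n); cv2.imwrite(f"pics/{n}0.png",f["pixels"][...,::-1]); np.savez(f"pics/{n}0.npz",**f); print(n,f["K"],f["extrinsics"])
E
```

```text
pics
{'t': 0.0, 'q': array([-67.479472  ,  34.38465521,  -0.14539196,  91.68066194,
         0.10212025,  54.02475245,  -4.57069038]), 'qd': array([ 0.05257072, -0.15474789,  0.00852179,  0.06858529,  0.03716906,
        0.01407404, -0.02745997]), 'tau': array([-1.07984185e-04, -7.65083385e+01,  1.49706636e+00, -2.52349877e+01,
       -5.24861645e-02,  1.71055278e-02,  1.61225757e-04]), 'tool_pos': array([0.32797511, 0.64601204, 0.21415999]), 'tool_rot': array([-1.79910380e+02,  7.60507978e-03,  1.53088893e+02]), 'contact_force': array([ 0.80260454, -0.5287048 ,  0.47510637]), 'wrist_torque': array([-0.0552769 , -0.01999445,  0.03410359]), 'finger_force': 0.0, 'finger_gap': 0.9944277308112088}
scene [[542.19599853   0.         279.2343439 ]
 [  0.         542.19599853 219.17806867]
 [  0.           0.           1.        ]] [[ 0.87646372  0.48110053 -0.01880496 -0.52831065]
 [ 0.36167579 -0.68367306 -0.63386258 -0.15858683]
 [-0.31780806  0.54875626 -0.77321705  1.9807339 ]
 [ 0.          0.          0.          1.        ]]
top [[489.94075608   0.         278.554437  ]
 [  0.         489.94075608 202.61941982]
 [  0.           0.           1.        ]] [[-7.46803560e-03 -9.99972114e-01 -5.43318387e-06  2.44401118e-02]
 [-9.98133135e-01  7.45463102e-03 -6.06190873e-02  5.96908586e-01]
 [ 6.06174374e-02 -4.47282461e-04 -9.98160972e-01  1.32534867e+00]
 [ 0.00000000e+00  0.00000000e+00  0.00000000e+00  1.00000000e+00]]
```

View pics/scene0.png

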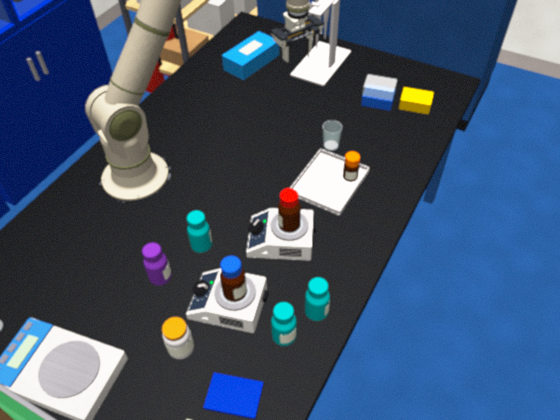

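View pics/top0.png

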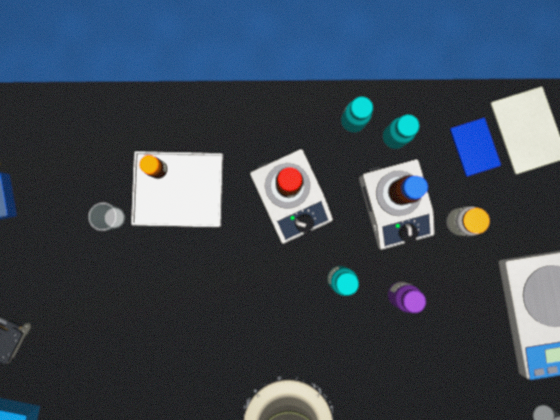

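The scene view shows two stirrers: one with the red bottle (scene 285,232) and one with the blue bottle (scene 230,297). The tray is at (330,180). In the top view the knobs are at about (303,221) for red and (407,231) for blue. I'll enlarge both to see the pointers.

Run:
```python
import cv2,numpy as np
a=cv2.imread("pics/top0.png");b=cv2.imread("pics/scene0.png")
c=[a[195:250,265:340],a[195:250,365:440],b[200:255,235:310],b[265:320,180:255]]
c=[cv2.resize(x,(400,293),interpolation=cv2.INTER_CUBIC) for x in c]
cv2.imwrite("pics/knobs.png",np.vstack([np.hstack(c[:2]),np.hstack(c[2:])]))
```

```text
(no output)
```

View pics/knobs.png

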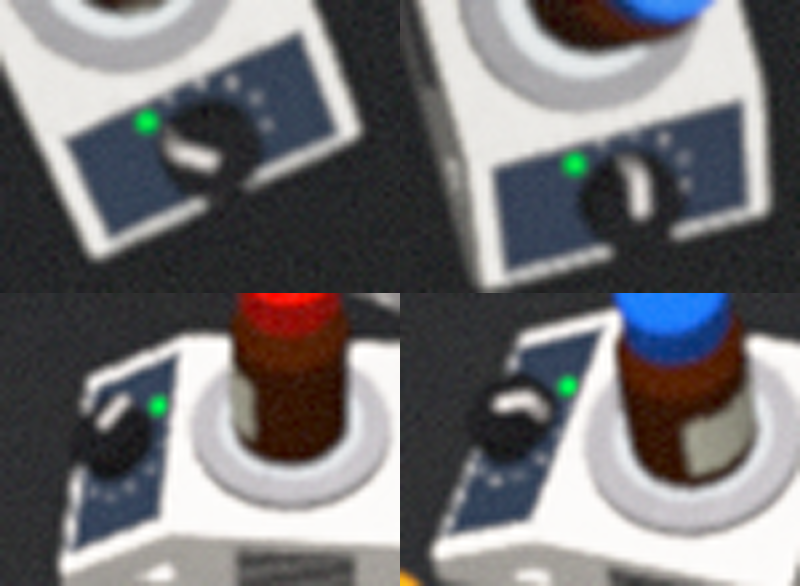

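The red stirrer's pointer (top 303,221; crop 190,155) points at its green dot, so it is off. The blue stirrer's pointer (top 407,231; crop 635,185) points about straight up the panel, away from its dot (crop 575,163), so that is the running one. The purple (top 410,299) and turquoise look-alikes stand on the bench and are not meant. Now I'll measure.

```bash
cat > h.py <<'E'
import numpy as np,cv2
def load(n): return dict(np.load(f"pics/{n}.npz"))
def cam(f):
    E=f["extrinsics"]; R=E[:3,:3]; return R,-R.T@E[:3,3]
def cloud(f):
    h,w=f["range_z"].shape; v,u=np.mgrid[:h,:w]; z=f["range_z"]; K=f["K"]
    p=np.stack([(u-K[0,2])/K[0,0]*z,(v-K[1,2])/K[1,1]*z,z],-1)
    R,c=cam(f); return p@R+c
def ray(f,uv,h):
    K=f["K"];R,c=cam(f); d=R.T@np.array([(uv[0]-K[0,2])/K[0,0],(uv[1]-K[1,2])/K[1,1],1]); return c+d*(h-c[2])/d[2]
E
python3 - <<'E'
from h import *
f=load("top0");P=cloud(f);print("cam",cam(f)[1]);hsv=cv2.cvtColor(f["pixels"],cv2.COLOR_RGB2HSV)
for n,uv in dict(bench=(300,350),tray=(200,200),deckR=(325,215),plateB=(385,205),deckB=(372,215),redcap=(289,180),bluecap=(416,187),purp=(413,300),turq=(345,281),jar=(476,221),small=(150,165),beaker=(105,216)).items():
    print(n,np.round(P[uv[1],uv[0]],4))
# stirrer outlines
for n,(u0,u1,v0,v1) in dict(R=(245,338,145,248),B=(355,442,155,255)).items():
    m=np.zeros(P.shape[:2],np.uint8); m[v0:v1,u0:u1]=1
    q=m*((P[...,2]>.025)&(P[...,2]<.105)); q=cv2.morphologyEx(q.astype(np.uint8),cv2.MORPH_OPEN,np.ones((3,3)))
    pts=(P[q>0][:,:2]*1000).astype(np.float32)
    print(n,"rect",cv2.minAreaRect(pts), len(pts))
    d=m*((P[...,2]>.076)&(P[...,2]<.088)); d=cv2.morphologyEx(d.astype(np.uint8),cv2.MORPH_OPEN,np.ones((2,2)))
    print(n,"deck",cv2.minAreaRect((P[d>0][:,:2]*1000).astype(np.float32)))
    g=m*((hsv[...,0]>50)&(hsv[...,0]<75)&(hsv[...,1]>150)&(hsv[...,2]>120)); print("dot px",np.argwhere(g>0)[:,::-1].mean(0),np.median(P[g>0],0))
for n,lo,hi,top in (("blue",100,118,.237),("red",174,180,.237)):
    s=(hsv[...,0]>=lo)&(hsv[...,0]<=hi)&(hsv[...,1]>150)&(abs(P[...,2]-top)<.012); s[:100]=0
    p=P[s]; print(n,"cap top",s.sum(),p.mean(0),p.min(0),p.max(0), cv2.minEnclosingCircle((p[:,:2]*1000).astype(np.float32)))
for n,lo,hi,box in (("purp",120,150,(380,440,270,325)),("turq",80,98,(320,370,260,300)),("orange",5,25,(135,170,145,182)),("jar",10,30,(445,495,200,240))):
    s=np.zeros(P.shape[:2],bool); s[box[2]:box[3],box[0]:box[1]]=1
    s&=(hsv[...,0]>=lo)&(hsv[...,0]<=hi)&(hsv[...,1]>120); z=np.percentile(P[s][:,2],90); p=P[s&(abs(P[...,2]-z)<.01)]
    print(n,z,p.mean(0),cv2.minEnclosingCircle((p[:,:2]*1000).astype(np.float32)))
w=np.zeros(P.shape[:2],bool); w[140:240,120:235]=1; w&=(P[...,2]<.03)&(hsv[...,2]>140)&(hsv[...,1]<60)
w=cv2.morphologyEx(w.astype(np.uint8),cv2.MORPH_OPEN,np.ones((3,3)))>0
print("tray",cv2.minAreaRect((P[w][:,:2]*1000).astype(np.float32)))
E
```

```text
cam [0.51563752 0.0205825  1.3590955 ]
bench [ 0.1949 -0.0355  0.0007]
tray [0.6069 0.2378 0.0029]
deckR [ 0.5611 -0.1039  0.05  ]
plateB [ 0.5842 -0.2551  0.0946]
deckB [ 0.5601 -0.2296  0.0496]
redcap [ 0.6351 -0.0042  0.2427]
bluecap [ 0.6173 -0.2958  0.2382]
purp [ 0.3472 -0.3088  0.142 ]
turq [ 0.3948 -0.1423  0.1419]
jar [ 0.5406 -0.4792  0.1189]
small [0.6902 0.3483 0.1134]
beaker [0.5641 0.4971 0.0131]
R rect ((616.1622314453125, -12.230682373046875), (215.8165283203125, 151.40553283691406), 24.285486221313477) 3703
R deck ((618.137939453125, -17.994354248046875), (195.63461303710938, 158.79324340820312), 24.29903793334961)
dot px [292.  217.5] [ 0.55430892 -0.01501507  0.07341717]
B rect ((592.598388671875, -297.304931640625), (215.69578552246094, 152.4132080078125), 14.858922004699707) 3722
B deck ((562.90576171875, -188.90960693359375), (189.63841247558594, 429.22418212890625), 14.830099105834961)
dot px [397.11764706 225.41176471] [ 0.53250741 -0.28977605  0.07330228]
blue cap top 432 [ 0.61787733 -0.29306     0.23638253] [ 0.5920787  -0.32245387  0.22572875] [ 0.64280993
[... 171 characters left out ...]
 [0.66360825 0.00232171 0.23674142] ((663.6082763671875, 2.3217110633850098), 9.999999747378752e-05)
purp 0.14538327094253645 [ 0.34540409 -0.31033521  0.14299653] ((345.1073913574219, -310.6750183105469), 27.500524520874023)
turq 0.14490530728452197 [ 0.38936042 -0.14611317  0.14281562] ((389.05352783203125, -146.35545349121094), 27.45977783203125)
orange 0.11106517924645609 [0.69355628 0.35293192 0.10815504] ((693.6714477539062, 352.9216003417969), 24.4700870513916)
jar 0.12249049219931543 [ 0.54263146 -0.47797173  0.11957469] ((541.3380126953125, -479.0576171875), 33.43552780151367)
tray ((639.7933959960938, 303.52825927734375), (249.48219299316406, 207.41055297851562), 88.16065979003906)
```

The blue stirrer's yaw is about 14.9° and its origin about (0.6095, -0.293). The cap is at (0.618, -0.293), within 10 mm of the plate centre, so that agrees. I'll refine the knob and pointer by casting rays in both views.

Run:
```python
from h import *
yaw=np.radians(14.86); ex=np.array([np.cos(yaw),np.sin(yaw),0]); ey=np.array([-np.sin(yaw),np.cos(yaw),0]); O=np.array([.6095,-.2928,0])
n=-.588*ex+np.array([0,0,.809]); up=.809*ex+np.array([0,0,.588])
for name,box in (("top0",(388,424,214,248)),("scene0",(186,218,272,304))):
    f=load(name);u0,u1,v0,v1=box; im=cv2.resize(f["pixels"][v0:v1,u0:u1],None,fx=8,fy=8,interpolation=cv2.INTER_CUBIC)
    mx=im.max(2).astype(int); dark=((mx<48)).astype(np.uint8)
    k,l,s,c=cv2.connectedComponentsWithStats(dark)
    for i in np.argsort(-s[1:,4])[:3]+1: print(name,"dark",s[i]/8,c[i]/8+[u0,v0])
    hsv=cv2.cvtColor(im,cv2.COLOR_RGB2HSV); w=((hsv[...,1]<50)&(mx>110)).astype(np.uint8)
    k,l,s,c=cv2.connectedComponentsWithStats(w)
    for i in range(1,k):
        if s[i,4]>60:
            p=np.argwhere(l==i)[:,::-1].astype(np.float32); r=cv2.minAreaRect(p); print(" white",s[i,4],c[i]/8+[u0,v0],np.round(cv2.boxPoints(r)/8+[u0,v0],1).tolist())
    E=f["extrinsics"];K=f["K"]
    def pr(X): x=K@(E[:3,:3]@X+E[:3,3]); return np.round(x[:2]/x[2],1)
    kp=O-.087*ex+[0,0,.058]
    print(" predict face centre",pr(kp+.025*n),"base",pr(kp),"face edges",[pr(kp+.025*n+.024*d).tolist() for d in (up,-up,ey,-ey)])
    b=[O+x*ex+y*ey+[0,0,z] for x,y,z in ((-.054,.075,.082),(-.054,-.075,.082),(-.12,-.075,.034),(-.12,.075,.034),(.085,.075,.082),(.085,-.075,.082))]
    print(" corners",[pr(x).tolist() for x in b])
    u0,u1,v0,v1=(350,450,150,260) if name=="top0" else (175,280,255,335)
    im=cv2.resize(f["pixels"][v0:v1,u0:u1],None,fx=5.5 if name=="top0" else 5,fy=5.5 if name=="top0" else 5,interpolation=cv2.INTER_CUBIC)[...,::-1].copy(); s=5.5 if name=="top0" else 5
    for x in b+[kp+.025*n]+[kp+.025*n+.024*(np.cos(t)*up+np.sin(t)*ey) for t in np.arange(0,6.28,.4)]: cv2.circle(im,tuple(int(v) for v in ((pr(x)-[u0,v0]+.5)*s)),3,(0,0,255),-1)
    cv2.imwrite(f"pics/chk_{name}.png",im)
a=cv2.imread("pics/chk_top0.png");b=cv2.imread("pics/chk_scene0.png");h=400
o=np.hstack([cv2.resize(x,(int(x.shape[1]*h/x.shape[0]),h)) for x in (a,b)]); o=cv2.resize(o,(798,int(h*798/o.shape[1]))); cv2.imwrite("pics/chk.png",o)
```

```text
top0 dark [   6.125   10.5     29.875   23.5   2507.25 ] [410.27363147 239.18358012]
 white 16229 [401.7339793  218.04410315] [[388.0, 214.0], [423.9, 214.0], [423.9, 225.5], [388.0, 225.5]]
 white 355 [414.45       221.07077465] [[412.9, 222.1], [413.6, 219.5], [415.9, 220.1], [415.2, 222.7]]
 white 204 [418.20036765 224.61090686] [[417.2, 223.6], [419.1, 223.6], [419.1, 225.6], [417.2, 225.6]]
 white 2775 [409.66405405 230.51126126] [[406.5, 225.4], [411.0, 224.5], [413.1, 235.6], [408.5, 236.4]]
 white 124 [418.65524194 229.38205645] [[418.0, 230.1], [418.0, 228.6], [419.4, 228.6], [419.4, 230.1]]
 white 1606 [420.21326276 237.4504203 ] [[415.6, 237.0], [423.8, 234.7], [424.8, 237.9], [416.5, 240.3]]
 white 3514 [395.82623079 244.15100313] [[387.0, 244.7], [403.7, 239.6], [404.9, 243.3], [388.2, 248.4]]
 predict face centre [408.7 233.1] base [405.1 227.7] face edges [[408.0, 225.8], [409.3, 240.2], [399.8, 235.5], [417.5, 230.7]]
 corners [[376.3, 223.0], [431.5, 207.8], [432.9, 232.3], [379.5, 247.0], [361.7, 171.8], [416.6, 156.9]]
scene0 dark [   2.875    8.25    19.625   16.5   1122.125] [198.77442353 289.3934917 ]
scene0 dark [ 6.     6.25   2.     1.875 19.375] [192.87580645 279.09354839]
scene0 dark [ 2.125 22.     1.875  3.    18.   ] [188.90451389 295.41232639]
 white 17125 [212.30216058 289.77838686] [[200.0, 303.9], [200.0, 272.0], [217.9, 272.0], [217.9, 303.9]]
 white 2304 [202.55485026 285.6499566 ] [[197.2, 287.2], [197.9, 282.4], [208.0, 283.8], [207.3, 288.6]]
 white 1358 [192.81010677 299.57667526] [[188.5, 303.1], [193.9, 294.6], [197.1, 296.6], [191.7, 305.1]]
 white 351 [197.86787749 300.14423077] [[196.6, 299.0], [199.2, 299.0], [199.2, 301.4], [196.6, 301.4]]
 predict face centre [198.7 285.9] base [204.3 290.6] face edges [[204.4, 284.6], [193.1, 287.2], [201.4, 279.1], [195.9, 292.8]]
 corners [[222.0, 267.5], [205.7, 310.5], [186.2, 314.3], [203.1, 272.2], [267.0, 276.4], [253.2, 320.7]]
```

View pics/chk.png

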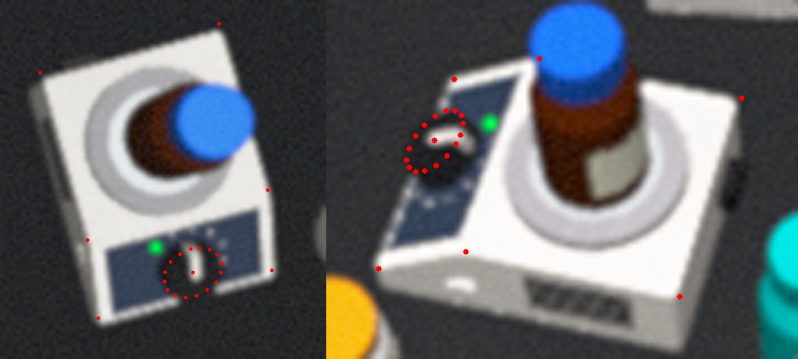

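The overlay shows the predicted outline (red points) about 4–5 mm too far along +x, with the knob ring otherwise on the knob. I'll move the origin 5 mm back and check it later with the wrist camera. First I'll bring the arm over at a safe height.

```bash
cat >> h.py <<'E'
from scipy.spatial.transform import Rotation as Ro
yaw=np.radians(14.86); ex=np.array([np.cos(yaw),np.sin(yaw),0]); ey=np.array([-np.sin(yaw),np.cos(yaw),0]); O=np.array([.6095,-.2928,0])-.005*ex
n=-.5878*ex+np.array([0,0,.809]); up=.809*ex+np.array([0,0,.5878]); KP=O-.087*ex+[0,0,.058]
def Rk(a):
    a=np.radians(a); y=np.cos(a)*ey+np.sin(a)*up; return np.column_stack([np.cross(y,-n),y,-n])
def Rd(yw): return Ro.from_euler("xyz",[180,0,yw],degrees=True).as_matrix()
def rel(s,pos,R):
    R0=Ro.from_euler("xyz",s["tool_rot"],degrees=True).as_matrix()
    return np.round(np.r_[Ro.from_matrix(R0.T@R).as_rotvec()/np.pi,R0.T@(np.array(pos)-s["tool_pos"])/.25],3)
def fake(pos,R): return dict(tool_pos=np.array(pos),tool_rot=Ro.from_matrix(R).as_euler("xyz",degrees=True))
E
python3 - <<'E'
from h import *
from cell import arm
s=arm.state()
A=(.47,.50,.38);Bp=(.58,.22,.38);C=(.58,-.08,.38);D=KP+.026*n+.15*n
print("D",D)
R0=Rd(153.1)
print(rel(s,(.40,.56,.36),R0)); print(rel(s,(.52,.44,.38),R0),np.linalg.norm(np.array((.52,.44,.38))-s['tool_pos']))
print(rel(fake((.52,.44,.38),R0),(.60,.19,.38),R0)); print(rel(fake((.60,.19,.38),R0),(.6,-.03,.38),R0))
print(rel(fake((.6,-.03,.38),R0),D+[0,0,.1],Rk(45)),rel(fake((.6,-.03,.38),R0),D,Rk(45)))
E
```

```text
D [ 0.42058405 -0.34292545  0.200384  ]
[-0.     0.    -0.    -0.413 -0.177 -0.583]
[-0.     0.    -0.    -1.058 -0.388 -0.662] 0.32676414014418287
[ 0.     0.     0.    -0.738 -0.747 -0.   ]
[ 0.     0.     0.    -0.398 -0.785 -0.   ]
[-0.137 -0.145  0.017  0.074 -1.441  0.318] [-0.137 -0.145  0.017  0.074 -1.441  0.718]
```

Emit:
arm_command(steps="0 0 0 0 0 -0.25 1; 0 0 0 0 0 -0.5 1; 0 0 0 -0.2 -0.1 -0.66 1; 0 0 0 -0.4 -0.2 -0.66 1; 0 0 0 -0.6 -0.3 -0.66 1; 0 0 0 -0.8 -0.36 -0.66 1; 0 0 0 -1 -0.39 -0.66 1; 0 0 0 -1 -0.39 -0.66 1")

```text
t: 1.1
tool_pos: [0.5109, 0.4421, 0.3797]
tool_rot: [-179.9, 0.1, 152.7]
contact_force: [-0.7, 0.5, -0.6]
finger_gap: 1.001
finger_force: 0.0
```

Emit:
arm_command(steps="0 0 0 -0.2 -0.2 0 1; 0 0 0 -0.4 -0.4 0 1; 0 0 0 -0.6 -0.6 0 1; 0 0 0 -0.75 -0.78 0 1; 0 0 0 -0.85 -0.95 0 1; 0 0 0 -0.95 -1 0 1; 0 0 0 -0.95 -1 0 1")

```text
t: 1.98
tool_pos: [0.6061, 0.1137, 0.3798]
tool_rot: [-180.0, 0.0, 152.9]
contact_force: [-0.0, 0.1, -1.2]
finger_gap: 0.996
finger_force: 0.0
```

Run:
```python
from h import *
from cell import arm
s=arm.state();print(s["t"],s["tool_pos"],s["tool_rot"],s["q"])
D=KP+.176*n
M=np.array([.47,-.2,.36]);print(rel(s,M,Rk(45)));print(rel(fake(M,Rk(45)),D,Rk(45)))
print(rel(s,M+[0.02,.05,0],Rk(45)))
```

```text
1.975 [0.6060784  0.11370826 0.37982209] [-1.79959740e+02  1.58294342e-02  1.52869059e+02] [-21.70631941  18.69444174   8.07397583  94.78926819  -2.76455674
  66.7277366   49.90957172]
[-0.138 -0.145  0.016 -0.088 -1.365  0.08 ]
[-0.     0.     0.     0.104 -0.813  0.318]
[-0.138 -0.145  0.016 -0.068 -1.15   0.08 ]
```

Run:
```python
from h import *
from cell import arm
s=arm.state()
R0=Ro.from_euler("xyz",s["tool_rot"],degrees=True).as_matrix()
print(rel(s,(.58,-.08,.38),R0@Ro.from_rotvec([0,0,100],degrees=True).as_matrix()), "j7 check: yaw down by 100 =", Ro.from_matrix(R0@Ro.from_rotvec([0,0,100],degrees=True).as_matrix()).as_euler("xyz",degrees=True))
```

```text
[ 0.     0.     0.556 -0.261 -0.737 -0.   ] j7 check: yaw down by 100 = [1.79977420e+02 3.68994901e-02 5.28690463e+01]
```

Emit:
arm_command(steps="0 0 0.06 -0.05 -0.15 0 1; 0 0 0.12 -0.1 -0.3 0 1; 0 0 0.18 -0.15 -0.45 0 1; 0 0 0.24 -0.2 -0.6 0 1; 0 0 0.3 -0.26 -0.74 0 1; 0 0 0.36 -0.26 -0.74 0 1; 0 0 0.42 -0.26 -0.74 0 1; 0 0 0.48 -0.26 -0.74 0 1; 0 0 0.54 -0.26 -0.74 0 1; 0 0 0.6 -0.26 -0.74 0 1; 0 0 0.6 -0.26 -0.74 0 1")

```text
t: 3.35
tool_pos: [0.5799, -0.0761, 0.3796]
tool_rot: [-180.0, 0.0, 45.3]
contact_force: [0.4, 0.1, -0.2]
finger_gap: 1.0
finger_force: 0.0
```

Run:
```python
from h import *
from cell import arm
s=arm.state();print(s["tool_pos"],s["tool_rot"],s["q"])
D=KP+.176*n
M=np.array([.45,-.28,.33]);R=Rk(225);print(rel(s,M,R));print(rel(fake(M,R),D,R))
```

```text
[ 0.57992198 -0.07612671  0.37960871] [-1.79951136e+02  9.37225500e-03  4.52893470e+01] [-23.27334137  17.88704609  34.58202235  99.72486628 -11.03685019
  65.8425889  -30.14451587]
[ 0.027  0.213  0.404 -0.945  0.205  0.198]
[ 0.     0.    -0.    -0.167  0.468  0.315]
```

Emit:
arm_command(steps="0.003 0.025 0.05 -0.12 0.03 0.02 1; 0.007 0.053 0.1 -0.24 0.05 0.05 1; 0.01 0.08 0.15 -0.36 0.08 0.08 1; 0.013 0.106 0.2 -0.47 0.1 0.1 1; 0.017 0.133 0.25 -0.6 0.13 0.13 1; 0.02 0.16 0.3 -0.72 0.16 0.15 1; 0.024 0.185 0.35 -0.84 0.18 0.18 1; 0.027 0.213 0.404 -0.945 0.205 0.198 1; 0.027 0.213 0.404 -0.945 0.205 0.198 1; 0.027 0.213 0.404 -0.945 0.205 0.198 1")

```text
t: 4.6
tool_pos: [0.4489, -0.2818, 0.3306]
tool_rot: [-152.9, -24.7, -36.2]
contact_force: [0.4, -0.6, 0.7]
finger_gap: 1.001
finger_force: 0.0
```

Run:
```python
from h import *
from cell import arm
s=arm.state();print(s["tool_pos"],s["tool_rot"],s["q"])
f=arm.grab_frame("wrist");np.savez("pics/w1.npz",pos=s["tool_pos"],rot=s["tool_rot"],**f);cv2.imwrite("pics/w1.png",f["pixels"][...,::-1]);print(f["tool_from_camera"],f["K"])
R=Rk(225);print(rel(s,KP+.176*n,R))
```

```text
[ 0.44886992 -0.28180096  0.33063148] [-152.88244098  -24.66924222  -36.16506402] [ 20.08817814   9.6143805   29.34684804 127.29096973 -59.62866467
  43.30909058 -26.78659296]
[[-3.69625635e-04 -9.56934866e-01 -2.90302473e-01  8.08047406e-02]
 [ 9.99998862e-01 -7.78334655e-04  1.29241184e-03 -1.88613600e-04]
 [-1.46270643e-03 -2.90301665e-01  9.56934065e-01 -1.68223454e-01]
 [ 0.00000000e+00  0.00000000e+00  0.00000000e+00  1.00000000e+00]] [[302.3795974    0.         279.04573803]
 [  0.         302.3795974  208.07789698]
 [  0.           0.           1.        ]]
[ 0.    -0.001  0.    -0.169  0.461  0.321]
```

View pics/w1.png

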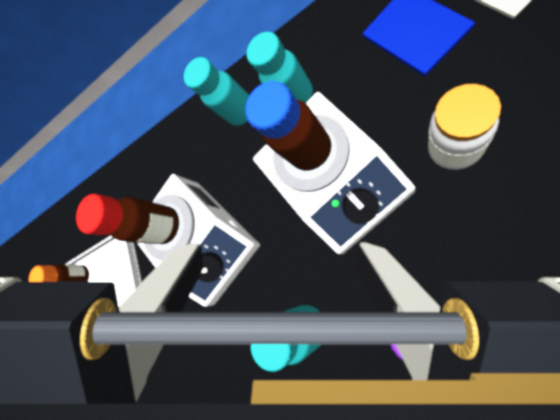

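The wrist view shows the running knob at (360,206), with its pointer running toward (350,196) and the green dot at (336,203). The blue-capped bottle is at (300,130). I'll measure the knob axis and pointer from this view.

```bash
cat > meas.py <<'E'
import sys
from h import *
name,u0,u1,v0,v1=sys.argv[1],*map(int,sys.argv[2:6])
f=load(name);T=np.eye(4);T[:3,:3]=Ro.from_euler("xyz",f["rot"],degrees=True).as_matrix();T[:3,3]=f["pos"];W=T@f["tool_from_camera"];K=f["K"]
def hit(uv,off):
    d=W[:3,:3]@np.linalg.solve(K,[uv[0],uv[1],1]);c=W[:3,3];return c+d*((KP+off*n-c)@n)/(d@n)
def pr(X): x=K@(W[:3,:3].T@(X-W[:3,3]));return x[:2]/x[2]
def loc(X): d=X-KP; return np.round([d@up*1000,d@ey*1000,d@n*1000],1)
S=8;im=cv2.resize(f["pixels"][v0:v1,u0:u1],None,fx=S,fy=S,interpolation=cv2.INTER_CUBIC)
px=lambda c:(np.array(c)+.5)/S-.5+[u0,v0]
hsv=cv2.cvtColor(im,cv2.COLOR_RGB2HSV)
g=(hsv[...,0]>45)&(hsv[...,0]<80)&(hsv[...,1]>130)&(hsv[...,2]>100);c=np.argwhere(g).mean(0)[::-1];print("dot",px(c),loc(hit(px(c),.001)))
w=((hsv[...,1]<60)&(hsv[...,2]>115)).astype(np.uint8);k,l,s,cc=cv2.connectedComponentsWithStats(w)
for i in range(1,k):
    if s[i,4]>150: 
        p=np.argwhere(l==i)[:,::-1].astype(np.float32);b=cv2.boxPoints(cv2.minAreaRect(p));e=sorted([(np.linalg.norm(b[j]-b[j-1]),j) for j in range(4)])[:2]
        print("white",s[i,4],px(cc[i]).round(1),"centre",loc(hit(px(cc[i]),.025)),"ends",[loc(hit(px((b[j]+b[j-1])/2),.025)).tolist() for _,j in e])
dk=(im.max(2)<50).astype(np.uint8);k,l,s,cc=cv2.connectedComponentsWithStats(dk);i=1+np.argmax(s[1:,4]);print("dark",px(cc[i]),s[i]/S,loc(hit(px(cc[i]),.015)))
im=im[...,::-1].copy()
for X in [KP+.025*n]+[KP+h*n+.024*(np.cos(t)*up+np.sin(t)*ey) for h in (.025,.002) for t in np.arange(0,6.28,.3)]+[O+x*ex+y*ey+[0,0,z] for x,y,z in ((-.054,.075,.082),(-.054,-.075,.082),(-.12,-.075,.034),(-.12,.075,.034))]:
    cv2.circle(im,tuple(int(q) for q in (pr(X)-[u0,v0]+.5)*S),3,(0,0,255),-1)
cv2.imwrite(f"pics/{name}_chk.png",im[:600,:800])
E
python3 meas.py w1 320 400 175 245
```

```text
dot [334.88100149 202.9299601 ] [25.5 21.6  1. ]
white 42849 [332.4 186.1] centre [53.6  6.6 25. ] ends [[60.4, 24.0, 25.0], [25.1, -11.3, 25.0]]
white 1771 [397.2 177.1] centre [  1.3 -62.9  25. ] ends [[5.1, -64.1, 25.0], [-2.8, -57.8, 25.0]]
white 1424 [359.3 181. ] centre [ 33.3 -23.5  25. ] ends [[37.6, -23.4, 25.0], [29.0, -23.7, 25.0]]
white 1448 [370.5 183.9] centre [ 19.5 -31.7  25. ] ends [[23.9, -32.1, 25.0], [15.1, -31.3, 25.0]]
white 1335 [378.1 192.1] centre [  3.4 -31.6  25. ] ends [[7.7, -31.4, 25.0], [-0.8, -31.7, 25.0]]
white 10183 [354.8 200.1] centre [17.3 -1.8 25. ] ends [[33.7, -1.9, 25.0], [1.3, -1.7, 25.0]]
white 34599 [373.1 221.4] centre [-24.3   0.3  25. ] ends [[-24.1, 55.1, 25.0], [-24.4, -50.4, 25.0]]
white 1305 [380.2 203.1] centre [-10.6 -23.7  25. ] ends [[-6.0, -23.5, 25.0], [-14.9, -23.7, 25.0]]
white 10534 [326.8 237.4] centre [ 3.8 62.3 25. ] ends [[23.8, 63.1, 25.0], [-17.0, 63.3, 25.0]]
white 1785 [365.  243.3] centre [-41.7  29.9  25. ] ends [[-35.6, 35.3, 25.0], [-49.3, 21.7, 25.0]]
dark [386.14067479 230.87342637] [  40.875   31.875   39.125   38.125 6354.75 ] [-53.6  -3.6  15. ]
```

View pics/w1_chk.png

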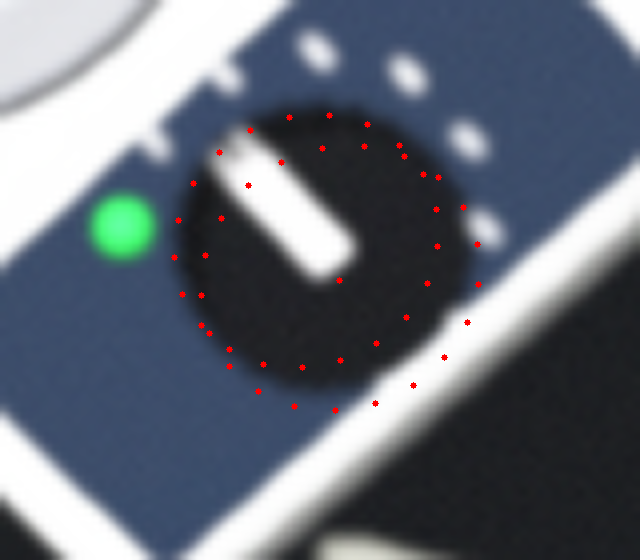

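The overlay puts the knob axis about 2 mm further up the panel and 1.5 mm to the right. The pointer is straight up, so about 45° of turn is needed. I'll correct the model and move to the approach point.

```bash
sed -i 's/-.005\*ex$/-.0025*ex-.0015*ey/' h.py
python3 - <<'E'
from h import *
from cell import arm
s=arm.state();print(O,KP)
for a in (225,220):
  for off in (.176,.1,.028): print(a,off,rel(s,KP+off*n,Rk(a)))
E
```

```text
[ 0.6074683  -0.29489098  0.        ] [ 0.52337798 -0.31720283  0.058     ]
225 0.176 [ 0.    -0.     0.001 -0.161  0.461  0.326]
225 0.1 [ 0.    -0.     0.001 -0.161  0.46   0.63 ]
225 0.028 [ 0.    -0.     0.001 -0.162  0.46   0.918]
220 0.176 [ 0.    -0.    -0.027 -0.161  0.461  0.326]
220 0.1 [ 0.    -0.    -0.027 -0.161  0.46   0.63 ]
220 0.028 [ 0.    -0.    -0.027 -0.162  0.46   0.918]
```

Emit:
arm_command(steps="0 0 -0.027 -0.05 0.15 0.1 1; 0 0 -0.027 -0.1 0.3 0.2 1; 0 0 -0.027 -0.16 0.46 0.33 1; 0 0 -0.027 -0.161 0.46 0.45 1; 0 0 -0.027 -0.161 0.46 0.55 1; 0 0 -0.027 -0.161 0.46 0.63 1; 0 0 -0.027 -0.161 0.46 0.63 1")

```text
t: 5.52
tool_pos: [0.4669, -0.3318, 0.1369]
tool_rot: [-154.4, -26.3, -31.4]
contact_force: [-0.2, -0.9, 0.1]
finger_gap: 1.004
finger_force: 0.0
```

Run:
```python
from h import *
from cell import arm
s=arm.state();print(s["q"],s["contact_force"])
f=arm.grab_frame("wrist");np.savez("pics/w2.npz",pos=s["tool_pos"],rot=s["tool_rot"],**f)
for off in (.1,.05,.028,.026): print(off,rel(s,KP+off*n,Rk(220)))
x=f["K"]@(f["tool_from_camera"][:3,:3].T@(Ro.from_euler("xyz",s["tool_rot"],degrees=True).as_matrix().T@(KP+.025*n-s["tool_pos"])-f["tool_from_camera"][:3,3]));u,v=x[:2]/x[2];print(u,v)
import subprocess;subprocess.run(["python3","meas.py","w2"]+[str(int(q)) for q in (u-45,u+45,v-37,v+37)])
```

```text
dot [243.749587 203.827712] [23.3 22.9  1. ]
white 18258 [242.6 184.8] centre [39.2  5.8 25. ] ends [[42.2, 13.1, 25.0], [29.6, -1.7, 25.0]]
white 286 [265.6 178.1] centre [ 31.2 -12.2  25. ] ends [[32.2, -10.9, 25.0], [30.2, -13.3, 25.0]]
white 1429 [301.9 179.4] centre [ 11.4 -33.9  25. ] ends [[13.2, -31.3, 25.0], [9.6, -35.6, 25.0]]
white 20159 [269.3 202.9] centre [13.5 -0.7 25. ] ends [[26.9, -2.0, 25.0], [-0.0, 0.7, 25.0]]
white 2365 [313.2 192.1] centre [ -2.8 -34.2  25. ] ends [[0.8, -34.2, 25.0], [-6.5, -34.3, 25.0]]
white 2217 [315.9 209.9] centre [-16.2 -26.4  25. ] ends [[-12.6, -26.4, 25.0], [-19.8, -26.5, 25.0]]
white 35049 [305.5 237.1] centre [-29.7  -4.4  25. ] ends [[-28.4, -27.0, 25.0], [-28.3, 21.7, 25.0]]
dark [281.91533911 212.7453748 ] [1.775000e+01 4.125000e+00 5.762500e+01 5.887500e+01 1.777625e+04] [-2.3 -1.1 15. ]
[ 78.93284173  37.74464502 -44.91555074 129.11818331 -59.82457202
   6.16207245 -11.48192733] [-0.21743334 -0.86542843  0.08233347]
0.1 [-0.002  0.002 -0.002  0.003 -0.001 -0.007]
0.05 [-0.002  0.002 -0.002  0.005  0.     0.193]
0.028 [-0.002  0.002 -0.002  0.005  0.001  0.281]
0.026 [-0.002  0.002 -0.002  0.005  0.001  0.289]
279.2113057010687 215.23497546381643
```

View pics/w2_chk.png

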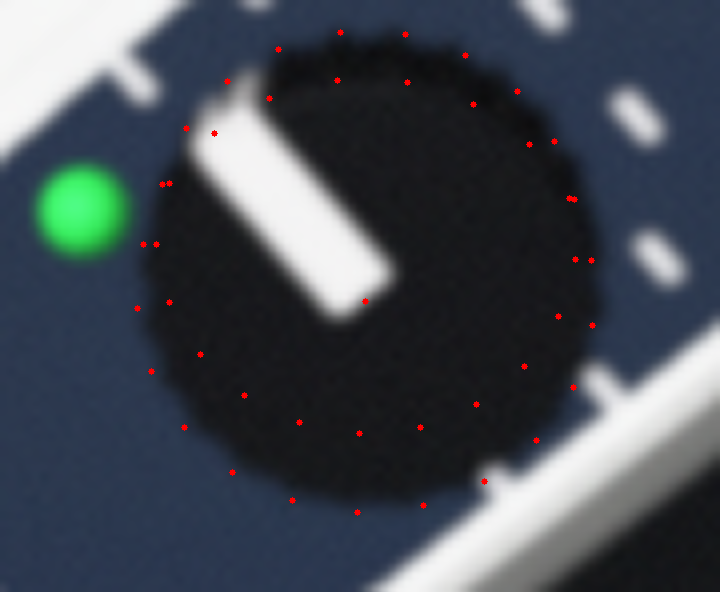

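The knob ring lies within about 1 mm of the real knob, and the pointer is still straight up. Turning about the tool axis is purely joint 7, which has room. I'll go down to the knob now.

Emit:
arm_command(steps="-0.002 0.002 -0.002 0.004 0 0.06 1; -0.002 0.002 -0.002 0.004 0 0.12 1; -0.002 0.002 -0.002 0.005 0 0.18 1; -0.002 0.002 -0.002 0.005 0 0.23 1; -0.002 0.002 -0.002 0.005 0 0.26 1; -0.002 0.002 -0.002 0.005 0 0.284 1; -0.002 0.002 -0.002 0.005 0 0.284 1")

```text
t: 6.45
tool_pos: [0.5097, -0.3411, 0.101]
tool_rot: [-154.8, -25.0, -30.1]
contact_force: [0.1, -0.9, -0.3]
finger_gap: 1.0
finger_force: 0.0
```

Run:
```python
from h import *
from cell import arm
s=arm.state();print(s["q"],s["contact_force"],rel(s,KP+.027*n,Rk(220)))
```

```text
[ 71.8119469   41.53138192 -39.72927499 124.8911855  -59.85681596
   6.10348418 -11.62494411] [ 0.07271046 -0.85646896 -0.3316158 ] [-0.004  0.011  0.001 -0.077 -0.035  0.08 ]
```

The arm stalled about 20 mm short, with j5 and j6 at their limits. I'll fit a simple kinematic model to the logged poses to find a branch that can reach.

```bash
cat > kin.py <<'E'
from h import *
from scipy.optimize import least_squares
S=[([-67.479,34.385,-.145,91.681,.102,54.025,-4.571],[.32798,.64601,.21416],[-179.910,.0076,153.089]),
([-21.706,18.694,8.074,94.789,-2.765,66.728,49.910],[.60608,.11371,.37982],[-179.960,.0158,152.869]),
([-23.273,17.887,34.582,99.725,-11.037,65.843,-30.145],[.57992,-.07613,.37961],[-179.951,.0094,45.289]),
([20.088,9.614,29.347,127.291,-59.629,43.309,-26.787],[.44887,-.28180,.33063],[-152.882,-24.669,-36.165]),
([78.933,37.745,-44.916,129.118,-59.825,6.162,-11.482],[.4669,-.3318,.1369],[-154.4,-26.3,-31.4]),
([71.812,41.531,-39.729,124.891,-59.857,6.103,-11.625],[.5097,-.3411,.1010],[-154.8,-25.0,-30.1])]
Z=lambda t:Ro.from_euler("z",t,degrees=True).as_matrix()
Y=lambda t:Ro.from_euler("y",t,degrees=True).as_matrix()
def fk(q,p,sg):
    s1,s3,s5,s7=sg; d1,d3,a3,d5,a5,a6,d7,o1,o7=p
    R=Z(s1*q[0]+o1);t=np.array([0,0,d1]);R=R@Y(q[1])@Z(s3*q[2]);t=t+R@[a3,0,d3]
    R=R@Y(q[3])@Z(s5*q[4]);t=t+R@[a5,0,d5];R=R@Y(q[5]);t=t+R@[a6,0,d7];R=R@Z(s7*q[6]+o7);return t,R
E
cat > fit.py <<'E'
from kin import *
import itertools
best=None
for sg in itertools.product((1,-1),repeat=4):
  for o7 in (0,90,180,-90):
    def res(p):
        r=[]
        for q,t,e in S:
            a,R=fk(q,p,sg);r+=list((a-t)*5);r+=list((R-Ro.from_euler("xyz",e,degrees=True).as_matrix()).ravel())
        return r
    x=least_squares(res,[.3,.4,0,.4,0,0,.3,0,o7])
    if best is None or x.cost<best[0]: best=(x.cost,sg,x.x)
print(best)
np.savez("kin.npz",p=best[2],sg=best[1])
for q,t,e in S: a,R=fk(q,best[2],best[1]);print((a-t).round(4),np.degrees(Ro.from_matrix(R.T@Ro.from_euler("xyz",e,degrees=True).as_matrix()).magnitude()).round(2))
E
python3 fit.py
```

```text
(np.float64(0.011590199507989677), (-1, -1, -1, -1), array([ 2.68382996e-01,  6.26359454e-01,  6.27196062e-03,  4.58893361e-01,
        1.20302116e-03,  6.44409791e-03,  2.95244549e-01, -4.35215774e+00,
        8.60455445e+01]))
[-0.0025 -0.0013  0.0012] 0.4
[0.0013 0.0088 0.0021] 0.4
[-0.0029  0.0035 -0.0012] 0.4
[-0.0088 -0.0017 -0.011 ] 2.6
[ 0.007  -0.0029  0.0042] 2.62
[ 0.0041 -0.0015  0.0047] 2.5
```

```bash
sed -i 's/o1,o7=p/o1,o7,o3,o5,o2,o4,o6=p/; s/q\[1\]/q[1]+o2/; s/s3\*q\[2\]/s3*q[2]+o3/; s/q\[3\]/q[3]+o4/; s/s5\*q\[4\]/s5*q[4]+o5/; s/Y(q\[5\])/Y(q[5]+o6)/' kin.py; sed -i 's/0,o7\])/0,o7,0,0,0,0,0])/;s/r+=list((a-t)\*5)/r+=list((a-t)*5);r=r/' fit.py; python3 fit.py
cat > fam.py <<'E'
from kin import *
k=np.load("kin.npz");p,sg=k["p"],k["sg"]
lo=np.array([-147.43,-19.82,-74.19,6.32,-59.91,6.04]);hi=np.array([147.43,112.94,73.91,146.72,239.91,106.73])
def fam(pos,z,label):
    print(label)
    for q3 in range(-72,74,8):
        best=None
        for s0 in ([40,40,90,-40,40],[20,20,120,-50,40],[70,40,120,-50,20],[10,40,90,60,40],[60,20,100,150,40],[0,50,80,-20,60]):
            g=lambda x:np.r_[(fk([x[0],x[1],q3,x[2],x[3],x[4],0],p,sg)[0]-pos)*10,fk([x[0],x[1],q3,x[2],x[3],x[4],0],p,sg)[1][:,2]-z]
            l=np.delete(lo,2);h=np.delete(hi,2);r=least_squares(g,np.clip(s0,l+1,h-1),bounds=(l,h))
            if best is None or r.cost<best.cost: best=r
        if best.cost<1e-3: print(q3,best.x.round(0),"cost %.1e"%best.cost,"margin",np.minimum(best.x-l,h-best.x).min().round(1))
if __name__=="__main__":
    for off in (.027,.1): fam(KP+off*n,-n,f"n {off}")
E
python3 fam.py
```

```text
(np.float64(0.006980128245506531), (-1, -1, -1, -1), array([ 2.77883754e-01,  6.31353285e-01,  1.07846020e-03,  4.59068472e-01,
        1.16898774e-02, -9.66734660e-03,  3.02593492e-01, -2.67490631e+00,
        8.53274592e+01, -2.34713478e+00,  5.36462893e-01,  4.88790792e-02,
        3.66143311e-02,  1.52713940e+00]))
[-0.0004 -0.0022  0.0011] 1.84
[0.0021 0.0072 0.001 ] 1.57
[-0.0031  0.0024 -0.0002] 1.24
[-0.0041 -0.0016 -0.0069] 1.97
[ 0.0046 -0.0019  0.0025] 1.41
[ 0.0014 -0.0007  0.0026] 1.42
n 0.027
-72 [ 88.  62. 129. 100.  23.] cost 1.3e-11 margin 16.6
-64 [ 85.  56. 129. 104.  14.] cost 1.3e-11 margin 7.8
-56 [ 80.  51. 129. 117.   6.] cost 1.3e-11 margin 0.3
n 0.1
-72 [ 94.  52. 130.  77.  16.] cost 1.3e-11 margin 9.7
-64 [ 90.  47. 129.  65.   8.] cost 1.3e-11 margin 1.9
-56 [ 86.  43. 128.  11.   6.] cost 5.9e-04 margin 0.0
-48 [ 82.  39. 129. -47.   6.] cost 6.7e-05 margin 0.0
-40 [ 76.  36. 129. -60.  11.] cost 2.4e-04 margin 0.0
```

A tilt exactly along the knob axis is barely reachable. Leaning the tool closer to vertical, with the closing line kept perpendicular to the knob axis, should work. I'll tabulate the joint margins.

```bash
cat >> h.py <<'E'
def Rt(theta,delta,flip=1):
    d=np.radians(delta); z=-n*np.cos(d)-up*np.sin(d); y=flip*ey; R=np.column_stack([np.cross(y,z),y,z])
    return Ro.from_rotvec(n*np.radians(theta)).as_matrix()@R
E
cat > tab.py <<'E'
from kin import *
k=np.load("kin.npz");p,sg=k["p"],k["sg"]
lo=np.array([-147.43,-19.82,-74.19,6.32,-59.91,6.04,-150.56]);hi=np.array([147.43,112.94,73.91,146.72,239.91,106.73,150.56])
for d in (20,28,36,44):
  for th in (-30,-15,0,15,30,45):
    for fl in (1,-1):
      R=Rt(th,d,fl);best=(-1,)
      for q3 in range(-70,72,10):
        x0=np.clip([40,40,q3,100,-30,40,0],lo+3,hi-3)
        def g(x):
            t,Q=fk(x,p,sg);return np.r_[(t-(KP+.018*n-.011*R[:,2]))*10,(Q-R).ravel(),(x[2]-q3)*1e-4]
        r=least_squares(g,x0,bounds=(lo,hi));
        if r.cost<1e-4:
            m=np.minimum(r.x-lo,hi-r.x).min()
            if m>best[0]: best=(m,r.x.round(0))
      print(d,th,fl,best)
E
python3 tab.py
```

```text
20 -30 1 (np.float64(19.79622511744703), array([ 71.,  46., -50., 116.,  27.,  26.,  88.]))
20 -30 -1 (np.float64(21.963738238081945), array([ 45.,  37., -10., 116., -34.,  28., -34.]))
20 -15 1 (np.float64(17.926366797354106), array([ 70.,  45., -50., 118.,  39.,  24.,  89.]))
20 -15 -1 (np.float64(17.926353887443256), array([ 70.,  45., -50., 118.,  39.,  24., -91.]))
20 0 1 (np.float64(15.951452992023814), array([ 68.,  44., -50., 121.,  53.,  22.,  87.]))
20 0 -1 (np.float64(15.951452402624017), array([ 68.,  44., -50., 121.,  53.,  22., -93.]))
20 15 1 (np.float64(14.659848767471196), array([ 67.,  43., -50., 124.,  72.,  21.,  81.]))
20 15 -1 (np.float64(14.659851589713625), array([ 67.,  43., -50., 124.,  72.,  21., -99.]))
20 30 1 (np.float64(14.984246425926575), array([ 66.,  43., -50., 128.,  93.,  21.,  74.]))
20 30 -1 (np.float64(14.984245165418063), array([  66.,   43.,  -50.,  128.,   93.,   21., -106.]))
20 45 1 (np.float64(15.650230678925936), array([ 66.,  43., -50., 131., 114.,  23.,  67.]))
20 45 -1 (np.float64(15.650230725575227), array([  66.,   43.,  -50.,  131.
[... 2681 characters left out ...]
 45.,  40., -30., 110.,  34.,  43.,  99.]))
44 0 -1 (np.float64(37.188875761114744), array([ 45.,  40., -30., 110.,  34.,  43., -81.]))
44 15 1 (np.float64(31.46776155120186), array([ 42.,  39., -30., 115.,  50.,  38.,  92.]))
44 15 -1 (np.float64(31.46776158182493), array([ 42.,  39., -30., 115.,  50.,  38., -88.]))
44 30 1 (np.float64(25.109876917738674), array([ 39.,  38., -30., 122.,  72.,  36.,  80.]))
44 30 -1 (np.float64(25.1098769167334), array([  39.,   38.,  -30.,  122.,   72.,   36., -100.]))
44 45 1 (np.float64(18.360573465490575), array([ 44.,  41., -40., 128.,  96.,  45.,  67.]))
44 45 -1 (np.float64(18.429154125161745), array([  23.,   36.,  -10.,  128.,   97.,   26., -117.]))
```

With 32° of lean and the turn going from -28° to about +24°, every joint has a comfortable margin. I'll back out and set that pose up.

```bash
cat > way.py <<'E'
from h import *
from cell import arm
s=arm.state();print(s["t"],s["q"].round(1))
def tgt(th,back=0,d=32):
    R=Rt(th,d,-1);return KP+.016*n-(.013+back)*R[:,2],R
E
python3 - <<'E'
from way import *
print("retract",rel(s,s["tool_pos"]+.07*n+[0,0,.08],Rk(218)))
p1=np.array(tgt(-28,.15)[0]);print(p1);print("to pre from here",rel(s,*tgt(-28,.15)))
E
```

```text
6.45 [ 71.8  41.5 -39.7 124.9 -59.9   6.1 -11.6]
retract [-0.004  0.011 -0.011  0.125 -0.127 -0.542]
[ 0.5057881  -0.36382421  0.2276029 ]
to pre from here [-0.023 -0.166 -0.063  0.243 -0.112 -0.44 ]
```

Emit:
arm_command(steps="0 0 0 0 0 -0.15 1; 0 0 0 0.05 -0.05 -0.3 1; -0.005 -0.03 -0.02 0.1 -0.1 -0.4 1; -0.01 -0.07 -0.03 0.15 -0.11 -0.45 1; -0.02 -0.11 -0.05 0.2 -0.11 -0.45 1; -0.023 -0.166 -0.063 0.243 -0.112 -0.45 1; -0.023 -0.166 -0.063 0.243 -0.112 -0.45 1; -0.023 -0.166 -0.063 0.243 -0.112 -0.45 1")

```text
t: 7.45
tool_pos: [0.5035, -0.3638, 0.2294]
tool_rot: [-164.0, -0.7, -8.7]
contact_force: [-0.2, -0.4, -0.4]
finger_gap: 1.003
finger_force: 0.0
```

Run:
```python
from way import *
for b in (.15,.06,.03,0): print(b,rel(s,*tgt(-28,b)))
```

```text
7.45 [ 38.7  30.2  -0.4  99.8 -16.5  58.6 -50.5]
0.15 [-0.    -0.001 -0.     0.009  0.001  0.007]
0.06 [-0.    -0.001 -0.     0.008  0.001  0.367]
0.03 [-0.    -0.001 -0.     0.008  0.001  0.487]
0 [-0.    -0.001 -0.     0.008  0.001  0.607]
```

Emit:
arm_command(steps="0 -0.001 0 0.008 0.001 0.12 1; 0 -0.001 0 0.008 0.001 0.25 1; 0 -0.001 0 0.008 0.001 0.36 1; 0 -0.001 0 0.008 0.001 0.44 1; 0 -0.001 0 0.008 0.001 0.51 1; 0 -0.001 0 0.008 0.001 0.56 1; 0 -0.001 0 0.008 0.001 0.606 1; 0 -0.001 0 0.008 0.001 0.606 1")

```text
t: 8.45
tool_pos: [0.5141, -0.3233, 0.0838]
tool_rot: [-164.0, -0.5, -8.6]
contact_force: [0.0, 0.8, 0.2]
finger_gap: 0.998
finger_force: 0.0
```

Run:
```python
from way import *
print(s["contact_force"],"err",rel(s,*tgt(-28)))
f=arm.grab_frame("wrist");cv2.imwrite("pics/w3.png",f["pixels"][...,::-1])
for th in range(-23,28,5): print(th,*rel(fake(*tgt(-28)),*tgt(th)))
```

```text
8.45 [ 37.1  39.1  -3.2 108.2 -19.3  41.1 -48.5]
[0.01181739 0.75477486 0.24140263] err [-0.     0.001  0.    -0.002 -0.     0.001]
-23 -0.015 -0.0 -0.024 -0.0 -0.002 0.0
-18 -0.029 -0.0 -0.047 -0.0 -0.005 0.0
-13 -0.044 -0.0 -0.071 -0.001 -0.007 0.0
-8 -0.059 -0.0 -0.094 -0.001 -0.009 0.001
-3 -0.074 -0.0 -0.118 -0.002 -0.012 0.001
2 -0.088 -0.0 -0.141 -0.003 -0.014 0.002
7 -0.103 -0.0 -0.165 -0.004 -0.016 0.003
12 -0.118 -0.0 -0.188 -0.005 -0.018 0.003
17 -0.132 -0.0 -0.212 -0.007 -0.019 0.004
22 -0.147 -0.0 -0.236 -0.008 -0.021 0.005
27 -0.162 -0.0 -0.259 -0.01 -0.023 0.006
```

View pics/w3.png

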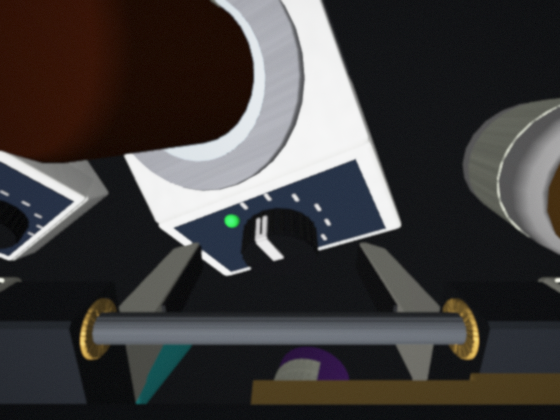

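The wrist picture shows the knob at (282,235) centred between the fingers at (190,250) and (375,250). I'll close gently, then turn anticlockwise.

Emit:
arm_command(steps="0 0 0 0 0 0 -1; 0 0 0 0 0 0 -1; 0 0 0 0 0 0 -1; 0 0 0 0 0 0 -1; 0 0 0 0 0 0 -1; 0 0 0 0 0 0 -1", squeeze=10)

```text
t: 9.25
tool_pos: [0.5144, -0.3237, 0.0844]
tool_rot: [-164.0, -0.6, -8.6]
contact_force: [0.0, -0.2, 0.1]
finger_gap: 0.402
finger_force: 0.0
```

Run:
```python
from way import *
print(s["finger_gap"],s["finger_force"],s["contact_force"])
f=arm.grab_frame("wrist");cv2.imwrite("pics/w4.png",f["pixels"][...,::-1]);t=arm.state();print(t["finger_gap"],t["finger_force"])
```

```text
9.25 [ 37.1  39.   -3.2 108.1 -19.3  41.1 -48.5]
0.4024340827191573 0.0 [ 0.04432321 -0.19470441  0.09286219]
0.36128120110442924 0.0
```

View pics/w4.png

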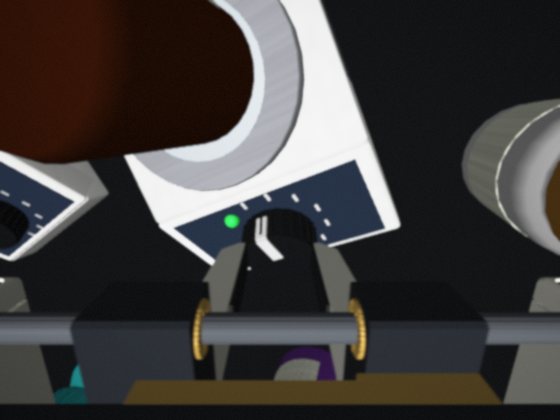

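Emit:
arm_command(steps="0 0 0 0 0 0 -1; 0 0 0 0 0 0 -1; 0 0 0 0 0 0 -1")

```text
t: 9.68
tool_pos: [0.5144, -0.3237, 0.0844]
tool_rot: [-164.0, -0.6, -8.6]
contact_force: [0.5, -0.2, 0.0]
finger_gap: 0.037
finger_force: 0.0
```

Run:
```python
from way import *
print(s["finger_gap"],s["finger_force"],s["contact_force"])
f=arm.grab_frame("wrist");cv2.imwrite("pics/w5.png",f["pixels"][...,::-1])
```

```text
9.675 [ 37.1  39.   -3.2 108.1 -19.3  41.1 -48.5]
0.037454063819856755 0.0 [ 0.47671759 -0.20247041  0.0125551 ]
```

Run:
```python
from way import *
print("tips",arm.tips_ahead)
f=arm.grab_frame("wrist");K=f["K"];T=f["tool_from_camera"];R=Ro.from_euler("xyz",s["tool_rot"],degrees=True).as_matrix()
def pt(u,v):
    z=np.median(f["range_z"][v-1:v+2,u-1:u+2]);c=np.array([(u-K[0,2])/K[0,0]*z,(v-K[1,2])/K[1,1]*z,z]);t=T[:3,:3]@c+T[:3,3];w=R@t+s["tool_pos"];d=w-KP
    return (t*1000).round(1),(np.array([d@up,d@ey,d@n])*1000).round(1),w.round(3)
for n_,uv in dict(ptr=(272,248),rimtop=(285,212),face=(300,245),panel=(355,200),panel2=(200,240),deck=(180,190),plate=(285,80),case=(340,110),fing=(283,300)).items(): print(n_,*pt(*uv))
```

```text
9.725 [ 37.1  39.   -3.2 108.1 -19.3  41.1 -48.5]
tips 0.022
ptr [  9.8  -4.1 -10.3] [21.3 -6.8 31. ] [ 0.524 -0.324  0.096]
rimtop [24.4  3.6 11.4] [ 18.3 -14.1   4.8] [ 0.539 -0.328  0.073]
face [ 7.6 12.5 -1.1] [  7.5 -18.3  24.4] [ 0.52  -0.337  0.082]
panel [31.9 46.9 12.1] [  3.3 -55.1   0.2] [ 0.54 -0.37  0.06]
panel2 [ -4.3 -57.5  34.8] [14.6 57.1  0.3] [ 0.52  -0.259  0.067]
deck [ 36.  -64.2  22.3] [ 53.7  43.9 -10.5] [ 0.56  -0.262  0.081]
plate [98.6  2.9 -8.7] [ 83.6 -47.9 -17.6] [ 0.611 -0.343  0.093]
case [84.6 31.3 -4.9] [ 58.1 -66.5 -13.3] [ 0.593 -0.367  0.081]
fing [  8.3   1.5 -59. ] [ 40.4 -23.3  73. ] [ 0.519 -0.342  0.141]
```

View pics/w5.png

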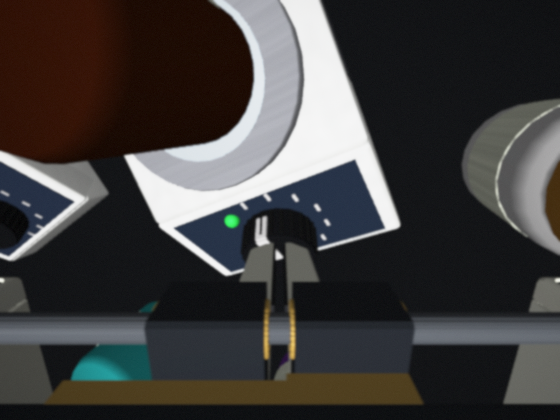

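Run:
```python
from way import *
f=arm.grab_frame("wrist");K=f["K"];T=f["tool_from_camera"];R=Ro.from_euler("xyz",s["tool_rot"],degrees=True).as_matrix()
np.savez("pics/w5.npz",pos=s["tool_pos"],rot=s["tool_rot"],**f)
for u in (262,272,297,310):
  print("col",u)
  for v in range(205,285,6):
    z=f["range_z"][v,u];c=np.array([(u-K[0,2])/K[0,0]*z,(v-K[1,2])/K[1,1]*z,z]);t=T[:3,:3]@c+T[:3,3];w=R@t+s["tool_pos"]-KP
    print(v,round(float(z),3),(t*1000).round(0),"up,ey,n",(np.array([w@up,w@ey,w@n])*1000).round(0),f["pixels"][v,u])
print(arm.state()["finger_gap"])
```

```text
9.775 [ 37.1  39.   -3.2 108.1 -19.3  41.1 -48.5]
col 262
205 0.192 [ 28. -11.  15.] up,ey,n [26. -2. -0.] [40 52 72]
211 0.191 [ 24. -11.  13.] up,ey,n [24. -1.  3.] [25 30 38]
217 0.187 [ 22. -11.   8.] up,ey,n [25. -1.  9.] [116 116 116]
223 0.184 [ 19. -10.   5.] up,ey,n [24. -1. 13.] [155 155 155]
229 0.182 [ 17. -10.   2.] up,ey,n [24. -1. 17.] [164 162 163]
235 0.177 [ 15. -10.  -4.] up,ey,n [25. -2. 23.] [205 204 205]
241 0.177 [ 12. -10.  -5.] up,ey,n [23. -1. 25.] [231 230 230]
247 0.174 [ 10. -10.  -9.] up,ey,n [23. -1. 30.] [123 124 119]
253 0.167 [  9. -10. -16.] up,ey,n [26. -3. 36.] [99 99 93]
259 0.16 [ 10.  -9. -24.] up,ey,n [30. -6. 42.] [100 101  94]
265 0.152 [ 10.  -9. -31.] up,ey,n [33. -8. 48.] [100 101  95]
271 0.146 [ 10.  -8. -38.] up,ey,n [ 36. -10.  54.] [101 101  94]
277 0.143 [  9.  -8. -41.] up,ey,n [ 37. -11.  58.] [101 102  96]
283 0.086 [ 36.  -5. -92.] up,ey,n [ 80. -37.  86.] [20 21 21]
col 272
205 0.19 [28. -5. 14.] up,ey,n [24. -8.  1.] [37 48 68]
211 0.188 [25. -4. 11.] up,ey,n [23. -8.  5.] [13 15 15]
217 0.185 [23. -4.  7.] up,ey,n [23. -7. 10
[... 1753 characters left out ...]
8 66]
223 0.196 [15. 20. 16.] up,ey,n [  2. -24.   5.] [10 11 13]
229 0.192 [13. 20. 11.] up,ey,n [  2. -24.  11.] [15 14 14]
235 0.185 [12. 19.  4.] up,ey,n [  5. -24.  18.] [14 14 14]
241 0.184 [ 9. 19.  1.] up,ey,n [  5. -24.  21.] [14 15 14]
247 0.184 [ 5. 19.  1.] up,ey,n [  2. -23.  24.] [20 23 25]
253 0.188 [ 0. 19.  4.] up,ey,n [ -4. -20.  24.] [20 20 23]
259 0.194 [-6. 20.  8.] up,ey,n [-10. -17.  24.] [23 23 26]
265 0.154 [  9.  16. -29.] up,ey,n [ 20. -29.  48.] [55 55 53]
271 0.146 [ 10.  15. -38.] up,ey,n [ 25. -30.  54.] [91 92 86]
277 0.14 [ 10.  14. -44.] up,ey,n [ 29. -31.  59.] [101 101  94]
283 0.086 [ 36.   9. -92.] up,ey,n [ 73. -49.  86.] [19 20 21]
0.007422330800172951
```

Run:
```python
from h import *
for nm in ("w1","w2"):
    f=load(nm);K=f["K"];T=f["tool_from_camera"];v,u=np.mgrid[:420,:560];z=f["range_z"]
    p=np.stack([(u-K[0,2])/K[0,0]*z,(v-K[1,2])/K[1,1]*z,z],-1)@T[:3,:3].T+T[:3,3]
    m=(z>0)&(abs(p[...,0])<.013)&(abs(p[...,1])<.07)&(p[...,2]<.05)&(p[...,2]>-.06)
    for sgn in (1,-1):
        q=p[m&(p[...,1]*sgn>0)]*1000; print(nm,sgn,len(q),"x",q[:,0].min().round(1),q[:,0].max().round(1),"y",np.percentile(abs(q[:,1]),[0,1,50,99,100]).round(1),"z max",np.percentile(q[:,2],[90,99,100]).round(1), "y at tip",np.abs(q[q[:,2]>q[:,2].max()-4][:,1]).min())
```

```text
w1 1 2740 x -8.7 9.8 y [46.  46.3 49.5 62.2 63.6] z max [-13.   -3.7  -1.3] y at tip 46.46731220396061
w1 -1 2749 x -8.9 9.8 y [45.6 45.9 49.1 61.9 63.2] z max [-12.8  -4.   -1.6] y at tip 45.69655036116466
w2 1 2741 x -8.8 9.9 y [46.  46.3 49.4 62.1 63.7] z max [-12.9  -3.9  -1.5] y at tip 46.442867215520984
w2 -1 2746 x -8.6 10.0 y [45.5 45.9 49.1 61.9 63. ] z max [-12.8  -3.5  -1.6] y at tip 45.98028791703908
```

The depth image shows the fingertips really end at about z = -1.5 mm in the tool frame, not +22. The fingers therefore closed just above the knob, and nothing was touched. I'll use the measured tip from here on: reopen, then go about 23 mm deeper.

```bash
sed -i 's/(.013+back)/(-.0105+back)/' way.py
python3 - <<'E'
from way import *
print(rel(s,*tgt(-28)))
E
```

```text
9.825 [ 37.1  39.   -3.2 108.1 -19.3  41.1 -48.5]
[ 0.     0.001  0.    -0.003 -0.001  0.098]
```

Emit:
arm_command(steps="0 0 0 0 0 -0.02 1; 0 0 0 0 0 -0.02 1; 0 0 0 0 0 -0.02 1; 0 0 0 0 0 -0.02 1; 0 0 0 0 0 -0.02 1; 0 0 0 0 0 -0.02 1; 0 0 0 0 0 -0.02 1; 0 0 0 0 0 -0.02 1")

```text
t: 10.82
tool_pos: [0.5141, -0.3251, 0.0892]
tool_rot: [-164.0, -0.6, -8.6]
contact_force: [-0.1, 0.8, 0.4]
finger_gap: 0.817
finger_force: 0.0
```

Run:
```python
from way import *
print(s["finger_gap"],rel(s,*tgt(-28)))
```

```text
10.825 [ 37.1  38.7  -3.1 107.9 -19.2  41.7 -48.6]
0.8167614061619581 [ 0.     0.001  0.    -0.003 -0.001  0.118]
```

Emit:
arm_command(steps="0 0 0 -0.003 0 0 1; 0 0.001 0 -0.003 0 0.02 1; 0 0.001 0 -0.003 0 0.05 1; 0 0.001 0 -0.003 0 0.08 1; 0 0.001 0 -0.003 0 0.1 1; 0 0.001 0 -0.003 0 0.115 1; 0 0.001 0 -0.003 0 0.115 1")

```text
t: 11.7
tool_pos: [0.5148, -0.317, 0.0613]
tool_rot: [-164.0, -0.7, -8.6]
contact_force: [-1.0, 0.5, -0.3]
finger_gap: 1.001
finger_force: 0.0
```

Emit:
arm_command(steps="0 0 0 0 0 0 -1; 0 0 0 0 0 0 -1; 0 0 0 0 0 0 -1; 0 0 0 0 0 0 -1; 0 0 0 0 0 0 -1; 0 0 0 0 0 0 -1", squeeze=10)

```text
t: 12.45
tool_pos: [0.5148, -0.3172, 0.0616]
tool_rot: [-164.0, -0.7, -8.6]
contact_force: [0.2, -0.2, 0.1]
finger_gap: 0.515
finger_force: 10.0
```

The fingers hold the knob at a gap of 0.515 × 93 = 48 mm, which is its diameter, with 10 N. Next come the turn waypoints.

Run:
```python
from way import *
print(rel(s,*tgt(-28)))
for th in range(-23,28,5): print(th,*rel(fake(*tgt(-28)),*tgt(th)))
```

```text
12.45 [ 37.1  40.6  -3.9 109.3 -20.   38.1 -47.9]
[ 0.    -0.     0.    -0.    -0.001  0.003]
-23 -0.015 -0.0 -0.024 0.0 0.002 -0.0
-18 -0.029 -0.0 -0.047 0.0 0.004 -0.0
-13 -0.044 -0.0 -0.071 0.001 0.006 -0.0
-8 -0.059 -0.0 -0.094 0.001 0.008 -0.001
-3 -0.074 -0.0 -0.118 0.002 0.009 -0.001
2 -0.088 -0.0 -0.141 0.003 0.011 -0.002
7 -0.103 -0.0 -0.165 0.003 0.013 -0.002
12 -0.118 -0.0 -0.188 0.004 0.014 -0.003
17 -0.132 -0.0 -0.212 0.006 0.016 -0.003
22 -0.147 -0.0 -0.236 0.007 0.017 -0.004
27 -0.162 -0.0 -0.259 0.008 0.018 -0.005
```

Emit:
arm_command(steps="-0.015 0 -0.024 0 0.002 0 -1; -0.029 0 -0.047 0 0.004 0 -1; -0.044 0 -0.071 0.001 0.006 0 -1; -0.059 0 -0.094 0.001 0.008 -0.001 -1; -0.074 0 -0.118 0.002 0.009 -0.001 -1; -0.088 0 -0.141 0.003 0.011 -0.002 -1; -0.103 0 -0.165 0.003 0.013 -0.002 -1; -0.118 0 -0.188 0.004 0.014 -0.003 -1; -0.125 0 -0.2 0.005 0.015 -0.003 -1; -0.132 0 -0.212 0.006 0.016 -0.003 -1; -0.14 0 -0.224 0.006 0.016 -0.004 -1; -0.147 0 -0.236 0.007 0.017 -0.004 -1; -0.147 0 -0.236 0.007 0.017 -0.004 -1")

```text
t: 14.08
tool_pos: [0.5156, -0.3214, 0.0612]
tool_rot: [167.2, -1.9, 33.5]
contact_force: [-1.9, 0.9, 2.6]
finger_gap: 0.516
finger_force: 10.0
```

Run:
```python
from way import *
print(s["wrist_torque"],s["contact_force"]);w=Ro.from_euler("xyz",s["tool_rot"],degrees=True).as_matrix()
d=Ro.from_matrix(w@tgt(-28)[1].T).as_rotvec(degrees=True);print("turned about n",d@n,"torque n",s["wrist_torque"]@n)
f=arm.grab_frame("wrist");np.savez("pics/w6.npz",pos=s["tool_pos"],rot=s["tool_rot"],**f)
```

```text
14.075 [ 18.3  35.9   7.7 124.3   4.9   8.3 -37.4]
[ 0.60369406  0.78441126 -0.10881711] [-1.94476253  0.89994632  2.58023909]
turned about n 50.118058932528776 torque n -0.5492634388428032
```

The tool turned 50° and the moment rose to 0.55 N m, well above the knob's friction, so the end stop has been reached. I'll release, back off and check the pointer.

Emit:
arm_command(steps="0 0 0 0 0 0 1; 0 0 0 0 0 0 1; 0 0 0 0 0 0 1; 0 0 0 0 0 0 1; 0 0 0 0 0 -0.05 1; 0 0 0 0 0 -0.15 1; 0 0 0 0 0 -0.3 1; 0 0 0 0 0 -0.45 1; 0 0 0 0 0 -0.6 1; 0 0 0 0 0 -0.6 1; 0 0 0 0 0 -0.6 1")

```text
t: 15.5
tool_pos: [0.4932, -0.2967, 0.2079]
tool_rot: [167.2, -2.0, 33.5]
contact_force: [-0.2, 0.2, -0.1]
finger_gap: 0.999
finger_force: 0.0
```

Run:
```python
from way import *
print(s["contact_force"],s["finger_gap"])
f=arm.grab_frame("wrist");np.savez("pics/w7.npz",pos=s["tool_pos"],rot=s["tool_rot"],**f)
x=f["K"]@(f["tool_from_camera"][:3,:3].T@(Ro.from_euler("xyz",s["tool_rot"],degrees=True).as_matrix().T@(KP+.025*n-s["tool_pos"])-f["tool_from_camera"][:3,3]));u,v=x[:2]/x[2];print(u,v)
import subprocess;subprocess.run(["python3","meas.py","w7"]+[str(int(q)) for q in (u-35,u+35,v-32,v+32)])
f=arm.grab_frame("top");np.savez("pics/top1.npz",**f)
```

```text
dot [266.22306911 170.82876016] [16.5 20.8  1. ]
white 204 [297.2 171. ] centre [47.4  0.9 25. ] ends [[46.8, 2.2, 25.0], [47.9, -0.4, 25.0]]
white 1337 [307.3 178.2] centre [ 42.8 -11.7  25. ] ends [[39.0, -11.7, 25.0], [46.4, -11.8, 25.0]]
white 13847 [272.1 191.5] centre [13.4 12.7 25. ] ends [[29.4, 24.4, 25.0], [-2.5, 1.5, 25.0]]
white 1182 [308.3 189.5] centre [ 29.5 -19.4  25. ] ends [[33.2, -19.3, 25.0], [25.8, -19.4, 25.0]]
white 3816 [249.2 202.3] centre [-10.3  28.9  25. ] ends [[-10.5, 20.7, 25.0], [-10.2, 36.7, 25.0]]
white 5451 [302.4 216.4] centre [-10.4 -31.8  25. ] ends [[-10.3, -19.0, 25.0], [-10.4, -44.7, 25.0]]
dark [276.21899833 209.20526838] [0.000000e+00 8.750000e-01 7.000000e+01 6.312500e+01 2.280825e+04] [-20.7  -5.2  15. ]
15.5 [ 15.4  20.6   8.8 121.8   5.1  26.1 -37.7]
[-0.23778276  0.23307299 -0.10267035] 0.9993879868094437
278.8897464826613 203.14458327333696
```

```bash
cat > ptr.py <<'E'
from h import *
def ptr(name,u0,u1,v0,v1,thr):
    f=load(name);T=np.eye(4);T[:3,:3]=Ro.from_euler("xyz",f["rot"],degrees=True).as_matrix();T[:3,3]=f["pos"];W=T@f["tool_from_camera"];K=f["K"]
    S=8;im=cv2.resize(f["pixels"][v0:v1,u0:u1],None,fx=S,fy=S,interpolation=cv2.INTER_CUBIC);v=im.min(2)
    y,x=np.nonzero(v>thr);uv=np.stack([(x+.5)/S-.5+u0,(y+.5)/S-.5+v0,np.ones(len(x))],1)
    d=uv@np.linalg.inv(K).T@W[:3,:3].T;c=W[:3,3];P=c+d*(((KP+.025*n-c)@n)/(d@n))[:,None]-KP
    q=np.stack([P@up,P@ey],1)*1000;q=q[(np.hypot(*q.T)<23)]
    m=q.mean(0);w,V=np.linalg.eigh(np.cov((q-m).T));a=V[:,1]*np.sign(V[0,1]);print(name,len(q),"mean",m,"dir deg left of up",np.degrees(np.arctan2(a[1],a[0])),"mean dir",np.degrees(np.arctan2(m[1],m[0])),"len",q@a@[0] if 0 else (q@a).ptp() if hasattr(q,'ptp') else np.ptp(q@a),np.sqrt(w))
for t in (150,190): ptr("w2",240,310,170,240,t);ptr("w7",243,313,171,235,t)
E
python3 ptr.py
```

```text
w2 15651 mean [11.84143375 -0.52658265] dir deg left of up -0.9643000447069531 mean dir -2.546237187519214 len 22.6637739590951 [2.26296043 6.43635148]
w7 7761 mean [7.91004484 8.72722683] dir deg left of up 47.32926439273942 mean dir 47.81196831577489 len 45.26021719765538 [2.37748179 7.01432099]
w2 13623 mean [12.06437188 -0.52831467] dir deg left of up -1.0405373789526051 mean dir -2.5074553398588484 len 22.19056176652523 [2.00596035 6.32217432]
w7 6290 mean [8.29900557 9.19976175] dir deg left of up 44.48753617966254 mean dir 47.946722763897924 len 22.049454766163795 [1.93038277 6.16361334]
```

The pointer now lies about 45° left of up, at the green dot, so the stirrer is off. Next is the bottle: grip the cap from above, with the tips about 4 mm below the cap's lower edge.

Run:
```python
from way import *
f=load("top1");P=cloud(f);hsv=cv2.cvtColor(f["pixels"],cv2.COLOR_RGB2HSV)
m=(hsv[...,0]>=100)&(hsv[...,0]<=118)&(hsv[...,1]>150)&(abs(P[...,2]-.237)<.008);m[:100]=0;m[:, :380]=0;m[:,440:]=0
p=P[m];print(m.sum(),p.mean(0),(p.min(0)+p.max(0))/2)
B=[.618,-.294];R=Rd(33)
print("over",rel(s,B+[.34],R)); print("up",rel(s,s["tool_pos"]+[0,0,.13],R)); print("down 3",rel(fake(B+[.34],R),B+[.2025],R))
```

```text
15.6 [ 15.4  20.7   8.8 121.8   5.1  26.1 -37.7]
418 [ 0.6179267  -0.29361941  0.23649186] [ 0.6175635  -0.29454228  0.23632035]
over [ 0.071 -0.011  0.001  0.441  0.374 -0.447]
up [ 0.071 -0.011  0.001  0.018  0.114 -0.507]
down 3 [ 0.   -0.    0.    0.   -0.    0.55]
```

Emit:
arm_command(steps="0.015 0 0 0 0.03 -0.15 1; 0.03 -0.005 0 0 0.06 -0.3 1; 0.05 -0.008 0 0.01 0.09 -0.45 1; 0.071 -0.011 0.001 0.02 0.114 -0.51 1; 0.071 -0.011 0.001 0.15 0.19 -0.49 1; 0.071 -0.011 0.001 0.3 0.28 -0.47 1; 0.071 -0.011 0.001 0.441 0.374 -0.447 1; 0.071 -0.011 0.001 0.441 0.374 -0.447 1; 0.071 -0.011 0.001 0.441 0.374 -0.447 1")

```text
t: 16.73
tool_pos: [0.6173, -0.2943, 0.3395]
tool_rot: [-179.9, 0.1, 33.0]
contact_force: [0.5, 0.2, 0.1]
finger_gap: 0.999
finger_force: 0.0
```

Run:
```python
from way import *
R=Rd(33);print(rel(s,[.618,-.294,.26],R),rel(s,[.618,-.294,.2025],R))
f=arm.grab_frame("wrist");K=f["K"];T=f["tool_from_camera"];Rw=Ro.from_euler("xyz",s["tool_rot"],degrees=True).as_matrix()
v,u=np.mgrid[:420,:560];z=f["range_z"];t=np.stack([(u-K[0,2])/K[0,0]*z,(v-K[1,2])/K[1,1]*z,z],-1)@T[:3,:3].T+T[:3,3];w=t@Rw.T+s["tool_pos"]
hsv=cv2.cvtColor(f["pixels"],cv2.COLOR_RGB2HSV);m=(hsv[...,0]>=100)&(hsv[...,0]<=118)&(hsv[...,1]>150)&(abs(w[...,2]-.237)<.008)&(z>0)
p=w[m];print(m.sum(),p.mean(0),(p.min(0)+p.max(0))/2,np.ptp(p,0))
```

```text
16.725 [ 17.2  25.7   5.4  89.2  -2.6  65.4 -33.7]
[-0.001  0.     0.     0.003  0.001  0.318] [-0.001  0.     0.     0.004  0.002  0.548]
2443 [ 0.62262652 -0.29414345  0.23595648] [ 0.62127678 -0.29416183  0.23400047] [0.05479415 0.05236714 0.00977436]
```

Emit:
arm_command(steps="0 0 0 0.008 0.004 0.15 1; 0 0 0 0.008 0.004 0.3 1; 0 0 0 0.008 0.005 0.4 1; 0 0 0 0.008 0.005 0.48 1; 0 0 0 0.008 0.005 0.53 1; 0 0 0 0.008 0.005 0.548 1; 0 0 0 0.008 0.005 0.548 1")

```text
t: 17.65
tool_pos: [0.6206, -0.2941, 0.2044]
tool_rot: [180.0, -0.1, 33.1]
contact_force: [-0.1, -0.9, 0.2]
finger_gap: 0.997
finger_force: 0.0
```

Emit:
arm_command(steps="0 0 0 0 0 0 -1; 0 0 0 0 0 0 -1; 0 0 0 0 0 0 -1; 0 0 0 0 0 0 -1; 0 0 0 0 0 0 -1; 0 0 0 0 0 0 -1; 0 0 0 0 0 0 -1", squeeze=13)

```text
t: 18.52
tool_pos: [0.6208, -0.2941, 0.2041]
tool_rot: [180.0, -0.0, 33.1]
contact_force: [0.8, -0.3, 1.0]
finger_gap: 0.579
finger_force: 13.0
```

The gap of 53.8 mm matches the cap, held at 13 N. Now I'll lift gently.

Emit:
arm_command(steps="0 0 0 0 0 -0.02 -1; 0 0 0 0 0 -0.05 -1; 0 0 0 0 0 -0.1 -1; 0 0 0 0 0 -0.17 -1; 0 0 0 0 0 -0.25 -1; 0 0 0 0 0 -0.34 -1; 0 0 0 0 0 -0.44 -1; 0 0 0 0 0 -0.54 -1; 0 0 0 0 0 -0.64 -1; 0 0 0 0 0 -0.72 -1; 0 0 0 0 0 -0.76 -1; 0 0 0 0 0 -0.76 -1")

```text
t: 20.02
tool_pos: [0.6206, -0.2941, 0.3949]
tool_rot: [180.0, -0.1, 33.1]
contact_force: [0.6, 0.0, -3.3]
finger_gap: 0.577
finger_force: 13.0
```

Run:
```python
from way import *
print(s["contact_force"],s["finger_gap"],s["finger_force"]);R=Rd(33)
W=[[.56,-.10,.39],[.56,.10,.39],[.59,.298,.39]]
print(rel(s,W[0],R));print(rel(fake(W[0],R),W[1],R));print(rel(fake(W[1],R),W[2],R));print(rel(fake(W[2],R),[.59,.298,.115],R))
# tray floor and small bottle check
f=load("top1");P=cloud(f);hsv=cv2.cvtColor(f["pixels"],cv2.COLOR_RGB2HSV)
fl=P[185:225,165:215].reshape(-1,3);print("floor z",np.median(fl[:,2]))
m=(hsv[...,2]>140)&(hsv[...,1]<60)&(P[...,2]>.014)&(P[...,2]<.03);m[:,:120]=0;m[:,235:]=0;m[:140]=0;m[240:]=0
q=P[m];print("rim",q.min(0),q.max(0))
```

```text
20.025 [ 17.   24.    5.7  84.2  -2.5  71.8 -33.9]
[ 0.60270124  0.01070324 -3.31636101] 0.5773363335142403 12.999699705687817
[ 0.    -0.     0.     0.22  -0.783  0.019]
[ 0.    -0.     0.     0.436 -0.671 -0.   ]
[ 0.    -0.     0.     0.532 -0.599 -0.   ]
[ 0.  -0.   0.   0.  -0.   1.1]
floor z 0.0037534638194396397
rim [0.53689424 0.17690659 0.01401885] [0.73982077 0.4518574  0.02956799]
```

Emit:
arm_command(steps="0 0 0 0.02 -0.05 0 -1; 0 0 0 0.05 -0.15 0 -1; 0 0 0 0.08 -0.28 0.01 -1; 0 0 0 0.12 -0.42 0.01 -1; 0 0 0 0.16 -0.56 0.01 -1; 0 0 0 0.19 -0.68 0.01 -1; 0 0 0 0.22 -0.76 0.01 -1; 0 0 0 0.22 -0.78 0.01 -1; 0 0 0 0.22 -0.78 0.01 -1")

```text
t: 21.15
tool_pos: [0.5599, -0.1007, 0.3913]
tool_rot: [-180.0, -0.0, 33.1]
contact_force: [-0.1, -0.2, -3.0]
finger_gap: 0.58
finger_force: 13.0
```

Emit:
arm_command(steps="0 0 0 0.03 -0.05 0 -1; 0 0 0 0.1 -0.15 0 -1; 0 0 0 0.19 -0.28 0 -1; 0 0 0 0.27 -0.42 0 -1; 0 0 0 0.36 -0.55 0 -1; 0 0 0 0.42 -0.64 0 -1; 0 0 0 0.436 -0.67 0 -1; 0 0 0 0.436 -0.67 0 -1")

```text
t: 22.15
tool_pos: [0.5601, 0.0989, 0.3915]
tool_rot: [-180.0, -0.0, 33.1]
contact_force: [0.2, -0.4, -3.1]
finger_gap: 0.577
finger_force: 13.0
```

Emit:
arm_command(steps="0 0 0 0.04 -0.05 0 -1; 0 0 0 0.13 -0.15 0 -1; 0 0 0 0.24 -0.27 0 -1; 0 0 0 0.34 -0.38 0 -1; 0 0 0 0.44 -0.49 0 -1; 0 0 0 0.51 -0.57 0 -1; 0 0 0 0.532 -0.6 0 -1; 0 0 0 0.532 -0.6 0 -1; 0 0 0 0.532 -0.6 0 -1")

```text
t: 23.28
tool_pos: [0.5901, 0.2958, 0.392]
tool_rot: [180.0, -0.0, 33.0]
contact_force: [-0.2, -0.2, -3.5]
finger_gap: 0.576
finger_force: 13.0
```

Run:
```python
from way import *
print(s["contact_force"],s["finger_gap"]);R=Rd(33)
print(rel(s,[.59,.298,.16],R),rel(s,[.59,.298,.114],R))
# bottle bottom from scene depth
f=arm.grab_frame("scene");P=cloud(f);m=(abs(P[...,0]-.59)<.045)&(abs(P[...,1]-.298)<.045)&(P[...,2]>.2)&(P[...,2]<.42)
q=P[m];print(len(q),np.percentile(q[:,2],[0,1,5]));hsv=cv2.cvtColor(f["pixels"],cv2.COLOR_RGB2HSV);b=m&(hsv[...,0]>=100)&(hsv[...,0]<=118)&(hsv[...,1]>150);print("cap",P[b].min(0),P[b].max(0))
```

```text
23.275 [-27.4  22.   -6.3  87.5   2.5  70.5 -91. ]
[-0.20049001 -0.1796701  -3.54743305] 0.5755844919620638
[ 0.    -0.    -0.     0.004 -0.008  0.928] [ 0.    -0.    -0.     0.004 -0.008  1.112]
756 [0.28376424 0.28633301 0.29200584]
cap [0.57048624 0.26695824 0.39442505] [0.62192831 0.2990325  0.41956846]
```

Emit:
arm_command(steps="0 0 0 0.002 -0.004 0.05 -1; 0 0 0 0.004 -0.008 0.15 -1; 0 0 0 0.004 -0.008 0.28 -1; 0 0 0 0.004 -0.008 0.42 -1; 0 0 0 0.004 -0.008 0.56 -1; 0 0 0 0.004 -0.008 0.7 -1; 0 0 0 0.004 -0.008 0.82 -1; 0 0 0 0.004 -0.008 0.92 -1; 0 0 0 0.004 -0.008 0.98 -1; 0 0 0 0.004 -0.008 1 -1; 0 0 0 0.004 -0.008 1 -1")

```text
t: 24.7
tool_pos: [0.5899, 0.2999, 0.1421]
tool_rot: [-180.0, -0.1, 33.1]
contact_force: [-0.0, 0.0, -3.3]
finger_gap: 0.577
finger_force: 13.0
```

Run:
```python
from way import *
print(s["tool_pos"],s["contact_force"],rel(s,[.59,.298,.114],Rd(33)))
```

```text
24.7 [-28.   34.6  -6.  103.8   5.1  41.8 -93.6]
[0.58985711 0.29990538 0.14208649] [-0.02740028  0.00780191 -3.31084579] [-0.    -0.     0.    -0.004  0.007  0.112]
```

Touchdown should come at 0.112 units (28 mm), so I'll go slowly to just above that and then in small steps.

Emit:
arm_command(steps="0 0 0 0 0 0.02 -1; 0 0 0 0 0 0.04 -1; 0 0 0 0 0 0.06 -1; 0 0 0 0 0 0.075 -1; 0 0 0 0 0 0.085 -1; 0 0 0 0 0 0.092 -1; 0 0 0 0 0 0.098 -1; 0 0 0 0 0 0.102 -1; 0 0 0 0 0 0.102 -1")

```text
t: 25.82
tool_pos: [0.5896, 0.2999, 0.1163]
tool_rot: [-180.0, -0.0, 33.1]
contact_force: [-0.1, 0.2, -3.4]
finger_gap: 0.58
finger_force: 13.0
```

Emit:
arm_command(steps="0 0 0 0 0 0.003 -1; 0 0 0 0 0 0.006 -1; 0 0 0 0 0 0.008 -1; 0 0 0 0 0 0.008 -1")

```text
t: 26.32
tool_pos: [0.5896, 0.2999, 0.1143]
tool_rot: [-180.0, -0.0, 33.1]
contact_force: [0.5, -0.6, -3.5]
finger_gap: 0.579
finger_force: 13.0
```

Emit:
arm_command(steps="0 0 0 0 0 0.002 -1; 0 0 0 0 0 0.004 -1; 0 0 0 0 0 0.004 -1")

```text
t: 26.7
tool_pos: [0.5901, 0.3, 0.114]
tool_rot: [-180.0, -0.1, 33.1]
contact_force: [-0.6, -1.4, 5.9]
finger_gap: 0.58
finger_force: 13.0
```

Touchdown: the vertical force went from -3.4 N to +5.9 N, well under 60 N. I'll release and back straight up.

Emit:
arm_command(steps="0 0 0 0 0 0 -0.1; 0 0 0 0 0 0 0.3; 0 0 0 0 0 0 0.6; 0 0 0 0 0 0 1; 0 0 0 0 0 0 1; 0 0 0 0 0 0 1; 0 0 0 0 0 0 1; 0 0 0 0 0 0 1")

```text
t: 27.7
tool_pos: [0.5897, 0.2999, 0.1133]
tool_rot: [-180.0, -0.0, 33.1]
contact_force: [-0.3, -0.3, -0.7]
finger_gap: 1.002
finger_force: 0.0
```

Emit:
arm_command(steps="0 0 0 0 0 -0.05 1; 0 0 0 0 0 -0.15 1; 0 0 0 0 0 -0.3 1; 0 0 0 0 0 -0.5 1; 0 0 0 0 0 -0.7 1; 0 0 0 0 0 -0.9 1; 0 0 0 0 0 -0.9 1; 0 0 0 0 0 -0.9 1")

```text
t: 28.7
tool_pos: [0.5892, 0.2995, 0.3386]
tool_rot: [-180.0, -0.1, 33.1]
contact_force: [-1.1, 0.1, -1.0]
finger_gap: 0.998
finger_force: 0.0
```

Run:
```python
from way import *
print(s["contact_force"],s["finger_gap"],s["tool_pos"])
f=arm.grab_frame("wrist");K=f["K"];T=f["tool_from_camera"];Rw=Ro.from_euler("xyz",s["tool_rot"],degrees=True).as_matrix()
v,u=np.mgrid[:420,:560];z=f["range_z"];w=(np.stack([(u-K[0,2])/K[0,0]*z,(v-K[1,2])/K[1,1]*z,z],-1)@T[:3,:3].T+T[:3,3])@Rw.T+s["tool_pos"]
hsv=cv2.cvtColor(f["pixels"],cv2.COLOR_RGB2HSV);m=(hsv[...,0]>=100)&(hsv[...,0]<=118)&(hsv[...,1]>150)&(np.hypot(w[...,0]-.59,w[...,1]-.3)<.06)&(w[...,2]>.13)&(z>0)
p=w[m];print("cap",m.sum(),p.min(0),p.max(0),np.median(p,0))
f=arm.grab_frame("scene");P=cloud(f);m=(np.hypot(P[...,0]-.59,P[...,1]-.3)<.05)&(P[...,2]>.03)&(P[...,2]<.17);q=P[m];print("bottle",q.min(0),q.max(0))
hsv=cv2.cvtColor(f["pixels"],cv2.COLOR_RGB2HSV);o=(hsv[...,0]>5)&(hsv[...,0]<25)&(hsv[...,1]>150)&(abs(P[...,1]-.35)<.05)&(abs(P[...,0]-.69)<.05)&(P[...,2]>.08);print("small",np.median(P[o],0))
```

```text
28.7 [-27.5  24.   -6.5  92.    2.9  64.2 -91.6]
[-1.1045332   0.14522255 -0.99826179] 0.9981672574755138 [0.58916727 0.29952305 0.33856921]
cap 1479 [0.56363038 0.26421447 0.13002023] [0.63594661 0.35513593 0.46168139] [0.59176453 0.30010093 0.14610916]
bottle [0.5582566  0.25796133 0.03066366] [0.629401   0.32609579 0.15795984]
small [0.70166747 0.34408818 0.10550131]
```

The cap top is at 0.146–0.147 m, centred at (0.592, 0.300). That means the bottle is upright on the tray floor, and the gripper is clear of it.

```bash
python3 -c "
from cell import arm
print(arm.sign_off())"
```

```text
the job is handed in; nothing more can be done
None
```

I turned the blue-bottle stirrer's knob back to its off stop, then stood the bottle upright in the tray's front half beside the small bottle, and handed the job in at about 29 s.

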